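Unstack the samples and set them out for examination

TASK

Take the two stacks apart and set everything out for examination: the red-lidded cup in the red holder, the yellow-lidded cup in the yellow holder, the pink dish (the one under the little box) on the white viewing plate, the pale dish on the black viewing plate and the box of cover glasses in the grey tray, each flat, right way up and in the middle of its place. Set things down gently without dropping or toppling any, and leave the timer and the pipette where they are.

Things in the scene. Friction and masses are not known exactly. Their poses are not given: they have to be found in the camera images.
- red_cup: screw-top sample cup with a red lid, closed, 63 high; lid 58 in diameter and 14 high (from 49 to 63), the white body below it 52 in diameter or less; about 60 g. Starts as the foot of one of the two stacks, standing on the worktop. All sizes in mm. Origin: centre of its underside, z up
- yellow_cup: screw-top sample cup with a yellow lid, closed, 63 high; lid 58 in diameter and 14 high (from 49 to 63), the white body below it 52 in diameter or less; about 60 g. Starts as the foot of one of the two stacks, standing on the worktop. All sizes in mm. Origin: centre of its underside, z up
- pink_dish: round flat petri dish with pink contents with its lid on, 59 in diameter and 15 high, about 30 g. Starts lying on the lid of one of the two sample cups, either one, up to 9 off its centre; the box of cover glasses lies on top of it, up to 5 off its centre. All sizes in mm. Origin: centre of its underside, z up
- pale_dish: round flat petri dish with pale, greyish white contents with its lid on, 59 in diameter and 15 high, about 30 g. Starts lying on the lid of one of the two sample cups, either one, up to 9 off its centre. All sizes in mm. Origin: centre of its underside, z up
- cover_box: small white and dark red carton (cover glasses), 28 along its x, 46 along its y, 17 high, about 30 g. Starts lying flat on the pink dish, turned any way. All sizes in mm. Origin: centre of its underside, z up
- red_holder: shallow round cup holder of red plastic with a dark inside, fixed to the worktop: outer diameter 88, inner diameter 80, floor 5 above the worktop, rim 13 above the worktop. All sizes in mm. Origin: centre of its underside, z up
- yellow_holder: shallow round cup holder of yellow plastic with a dark inside, fixed to the worktop: outer diameter 88, inner diameter 80, floor 5 above the worktop, rim 13 above the worktop. All sizes in mm. Origin: centre of its underside, z up
- white_plate: round flat metal viewing plate with a white face (74 in diameter), 84 in diameter overall, its flat top 18 above the worktop, no rim, fixed to the worktop. All sizes in mm. Origin: centre of its underside, z up
- black_plate: round flat metal viewing plate with a black face (74 in diameter), 84 in diameter overall, its flat top 18 above the worktop, no rim, fixed to the worktop. All sizes in mm. Origin: centre of its underside, z up
- grey_tray: square grey low tray, fixed to the worktop: 88 x 88 outside, 82 x 82 inside, floor 12 above the worktop, rim 15 above the worktop (3 above the floor). All sizes in mm. Origin: centre of its underside, x and y along its sides, z up
- lab_timer: bystander: small white digital timer, 68 x 62 x 19, loose on the worktop behind the work; leave it alone. All sizes in mm. Origin: centre of its underside
- micropipette: bystander: white and blue pipette lying on the worktop behind the work, 239 long, loose; leave it alone. All sizes in mm. Origin: centre of its underside
Mind the look-alikes: they are no part of the job. What is shaped like the pale_dish but blue is not meant. Leave any purple look-alike of the black_plate alone.

How it is judged:
At the end, for the whole second after the job is handed in: Each cup stands on the floor of the holder of its colour (centre within 16 mm), pink dish flat on the white plate and pale dish on the black (14 mm), cover-glass box flat in the grey tray (15 mm); heights true to 3 mm, right way up within 0.1 rad, all released and at rest (horizontal distance between red_cup and red_holder below 0.016 m and z of red_cup in the frame of red_holder between 0.002 and 0.008 m and angle between each of red_cup, yellow_cup, pink_dish, pale_dish, cover_box's own z axis and vertical below 0.1 rad and linear speed of each of red_cup, yellow_cup, pink_dish, pale_dish, cover_box below 0.02 m/s and angular speed of each of red_cup, yellow_cup, pink_dish, pale_dish, cover_box below 0.2 rad/s and horizontal distance between yellow_cup and yellow_holder below 0.016 m and z of yellow_cup in the frame of yellow_holder between 0.002 and 0.008 m and horizontal distance between pink_dish and white_plate below 0.014 m and z of pink_dish in the frame of white_plate between 0.015 and 0.021 m and horizontal distance between pale_dish and black_plate below 0.014 m and z of pale_dish in the frame of black_plate between 0.015 and 0.021 m and horizontal distance between cover_box and grey_tray below 0.015 m and z of cover_box in the frame of grey_tray between 0.009 and 0.015 m); the robot touches nothing.
It fails at once if a cup is dropped or toppled (faster than 0.6 m/s while the fingers do not touch it) ((contact force between red_cup and the fingers below 0.01 N and linear speed of red_cup above 0.6 m/s) or (contact force between yellow_cup and the fingers below 0.01 N and linear speed of yellow_cup above 0.6 m/s)).
It fails at once if a dish is dropped (faster than 0.6 m/s while the fingers do not touch it) ((contact force between pink_dish and the fingers below 0.01 N and linear speed of pink_dish above 0.6 m/s) or (contact force between pale_dish and the fingers below 0.01 N and linear speed of pale_dish above 0.6 m/s)).
It fails at once if the cover-glass box is dropped (faster than 0.6 m/s while the fingers do not touch it) ((contact force between cover_box and the fingers below 0.01 N and linear speed of cover_box above 0.6 m/s)).
It fails at once if the timer or the pipette is moved by more than 15 mm (distance of any of lab_timer, micropipette from where it was at the start of the episode above 0.015 m).
It also fails if it takes over 144 s, if anything falls off the work surface, if the arm or the gripper's body presses on something with over 40 N, if the wrist force passes 120 N, or if a joint passes its speed limit or range.

ROBOT

A 6-joint arm with a two-finger parallel gripper is mounted at the origin on a cart in front of the work surface, level with it; the furniture and walls round the work are solid. World frame = base frame: x ahead of the robot, y to its left, z up, the work surface at z = 0. Lengths are in m, angles in rad, forces in N, time in s.
With the tool pointing down it reaches from about 0.3 to 0.825 m from the base axis. Payload 5.4 kg.
Tool frame: the origin (TCP) lies at the centre of the arm's flange, where the gripper is bolted on; the fingertips stand 190 mm ahead of it and the grasp point (between the pads) lies 171 mm ahead of it; z points along the fingers, y is the direction in which the jaws open and shut (so a half turn about z gives the same grasp; the last joint's range is limited). The gripper opens to 92 mm and grips with 3 to 60 N. Pads are 20 mm wide; open, the fingers measure 128 mm over their backs; the gripper's body (75 mm by 189 mm) begins 69 mm behind the grasp point.
Start: joints at [-0.21, 0.158, 1.597, -0, 1.386, -0.21], TCP at [0.575, -0, 0.405] pointing down, gripper open.
Joint ranges: [-2.91, 2.91], [-0.94, 2.29], [0.18, 2.7], [-1.29, 4.43], [0.17, 2.64], [-3, 3]. Speed limits (rad/s): [2.57, 2.57, 3.14, 3.14, 3.14, 3.14].

INTERFACE

Orientations are given as a 3x3 rotation matrix whose columns are the frame's x, y, z axes.
In Python, from station import ctrl gives the robot as it stands.
- The arm moves only by the tool play_rows, never from a script. Its argument "deltas" is a list of rows, each an object of numbers: "wx", "wy", "wz": the turn, a rotation vector about the tool's x, y, z in rad; "dx", "dy", "dz": the shift along the tool's x, y, z in m; "grip": the opening, from 0 (shut) to 1 (fully open). In form: [{"wx": .., "wy": .., "wz": .., "dx": .., "dy": .., "dz": .., "grip": ..}, ...]. A call has 1 to 12 rows; each row is the pose to reach, as a shift and turn from the pose commanded when the call began, along the tool's axes at that moment; what a row does not reach only later rows make up. A row lasts 1/8 s, in which the tool goes at most 62.5 mm and 10.7 degrees, less where a joint would pass 70% of its speed; a pose out of reach is approached as far as the arm can. A call with a gripper value outside its range is refused whole. The fingers move at their own pace and stop on an object; "newtons" is the grip in N (left out, the last holds). Time passes only in rows, so rows that repeat a pose let the fingers close. It gives the time, the measured TCP pose, the force and the opening at its end, in the units of the state.
- ctrl.read_state(): the state, without advancing time (a new reading comes with each control period).
- ctrl.grab_frame(name): name is "scene" or "side" or "wrist"; returns a dict with "color" (384x512x3 uint8, red, green, blue), "K" (3x3 intrinsics, pixels), "k1" (the pictures are not rectified: a ray, as slopes to the right and down, at radius r is drawn at 1 + k1 r^2 times it, then the intrinsics apply), "origin" and "rotation" of the camera in the world. Camera axes: x right, y down, z forward; pixel columns grow to the right and rows downward; lengths in m; the calibration is good to about 2 mm. A picture is of the moment at which its call begins. There is no depth.
- ctrl.sign_off(): hands the job in, once; it reports no verdict.
The state is a dict: "time": time; "joint_positions": joint angles; "qvel": joint speeds; "effort": joint torques, N m; "tcp_pos": TCP position; "ee_rot": TCP orientation; "force": force on the tool from outside, world axes, zero at the start; "torque": the same for the moment, N m; "width": finger opening in m.
Only numpy, scipy, OpenCV 4.12 (cv2) and the standard library are available. Lean on these libraries where they do the work, as an engineer would, in place of code of your own. Each camera call takes 0.05 s, during which the arm holds its last target.

## Working session

There is one attempt and no reset: what is moved stays moved. The work goes in short steps, Python scripts to look and compute and a tool call to move; the robot and the scene stay as the last step left them, time stands still between calls to the robot, and variables do not carry over. Pictures are saved under pics/ and viewed, and the job is handed in when it is done.

Besides the shell and the picture viewer there is one more tool, called after "Call:" as a command line: name --argument value ..., lists and objects as JSON in quotes. play_rows: Moves the arm, as the interface text tells. Its arguments: {"type":"object","properties":{"deltas":{"type":"array"},"newtons":{"type":"number"}},"required":["deltas"]}

```bash
ls; mkdir -p pics
cat > h.py <<'E'
import numpy as np, cv2
from station import ctrl
def grab(n,fn=None):
    f=ctrl.grab_frame(n)
    if fn: cv2.imwrite('pics/'+fn,cv2.cvtColor(f['color'],cv2.COLOR_RGB2BGR))
    return f
def ray(f,u,v):
    K=np.array(f['K']);x=(u-K[0,2])/K[0,0];y=(v-K[1,2])/K[1,1]
    a,b=x,y
    for _ in range(20):
        s=1+f['k1']*(a*a+b*b);a,b=x/s,y/s
    d=np.array(f['rotation'])@np.array([a,b,1.]);return np.array(f['origin']),d
def onz(f,u,v,z):
    o,d=ray(f,u,v);return o+d*(z-o[2])/d[2]
E
python3 - <<'E'
from h import *
for n in ['scene','side','wrist']:
    f=grab(n,n+'0.png');print(n,f['origin'],f['k1'],np.round(f['rotation'],3).tolist(),f['K'][0])
print(ctrl.read_state())
E
```

```text
pics
scene [-0.1067718   0.54788511  1.0700348 ] -0.10042772232022948 [[-0.704, -0.534, 0.468], [-0.71, 0.521, -0.474], [0.01, -0.666, -0.746]] [374.82188936   0.         255.1140251 ]
side [0.37687962 1.08252093 0.7270819 ] -0.05494703785404711 [[-0.996, -0.024, 0.085], [-0.086, 0.501, -0.861], [-0.023, -0.865, -0.501]] [426.92623606   0.         255.10139144]
wrist [0.57505089 0.08229261 0.38422409] -0.008777980598390843 [[1.0, 0.001, -0.003], [-0.0, -0.958, -0.288], [-0.003, 0.288, -0.958]] [321.6750445    0.         253.27856794]
{'time': 0.15, 'joint_positions': array([-2.10108735e-01,  1.58883431e-01,  1.59791784e+00, -2.09652663e-05,
        1.38624462e+00, -2.10109082e-01]), 'qvel': array([-0.00181467, -0.00154933, -0.00275894,  0.00012251, -0.00138058,
       -0.00127079]), 'effort': array([ 3.99315013e-04, -3.85916662e+01, -3.22434962e+01,  7.02334754e-02,
        3.51220253e-02, -9.48688057e-05]), 'tcp_pos': array([5.74782265e-01, 1.74854826e-05, 4.03969223e-01]), 'ee_rot': array([[-4.00764680e-06,  9.99998984e-01, -1.42557206e-03],
       [ 9.99999960e-01,  4.41100148e-06,  2.82939297e-04],
       [ 2.82945298e-04, -1.42557087e-03, -9.99998944e-01]]), 'force': array([ 0.06761095,  0.41260651, -0.84477746]), 'torque': array([ 0.01081827, -0.0097776 , -0.02832902]), 'width': 0.09153912272570953}
```

View pics/scene0.png

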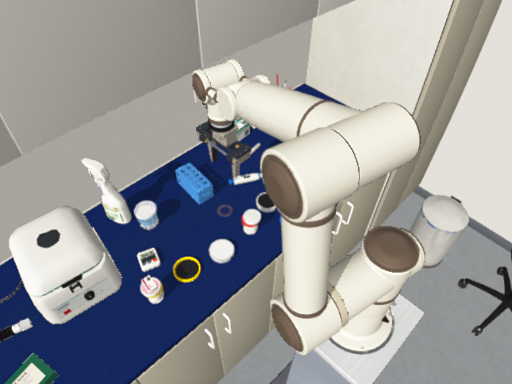

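View pics/side0.png

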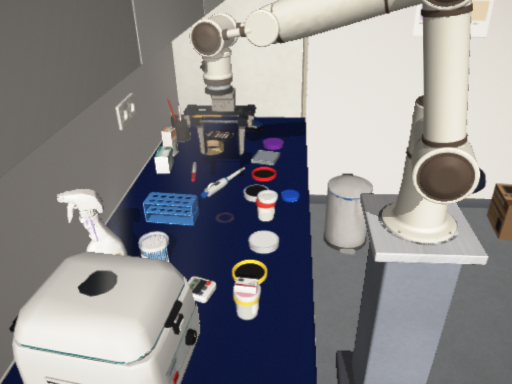

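View pics/wrist0.png

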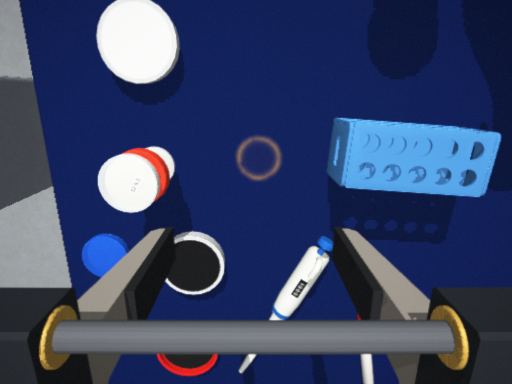

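Run:
```python
import cv2
im=cv2.imread('pics/side0.png')
cv2.imwrite('pics/s_a.png',cv2.resize(im[125:235,170:320],None,fx=5,fy=5,interpolation=cv2.INTER_CUBIC))
cv2.imwrite('pics/s_b.png',cv2.resize(im[220:330,180:310],None,fx=5,fy=5,interpolation=cv2.INTER_CUBIC))
im=cv2.imread('pics/scene0.png')
cv2.imwrite('pics/s_c.png',cv2.resize(im[170:310,120:290],None,fx=4,fy=4,interpolation=cv2.INTER_CUBIC))
```

```text
(no output)
```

View pics/s_a.png

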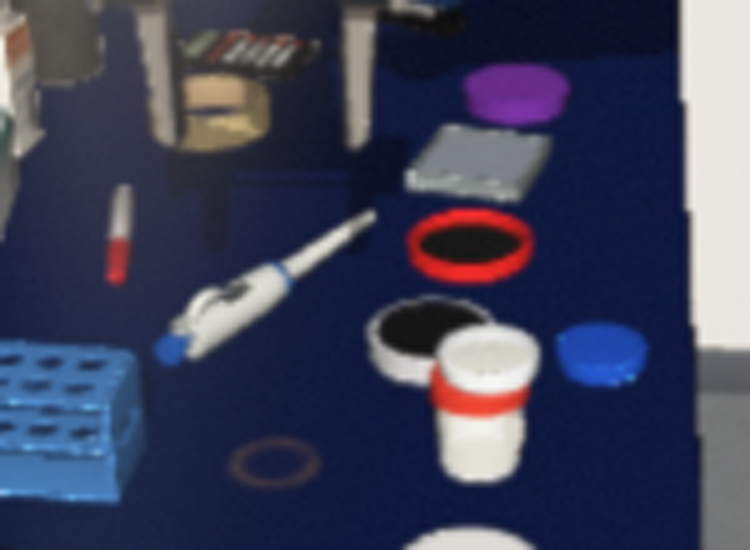

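View pics/s_b.png

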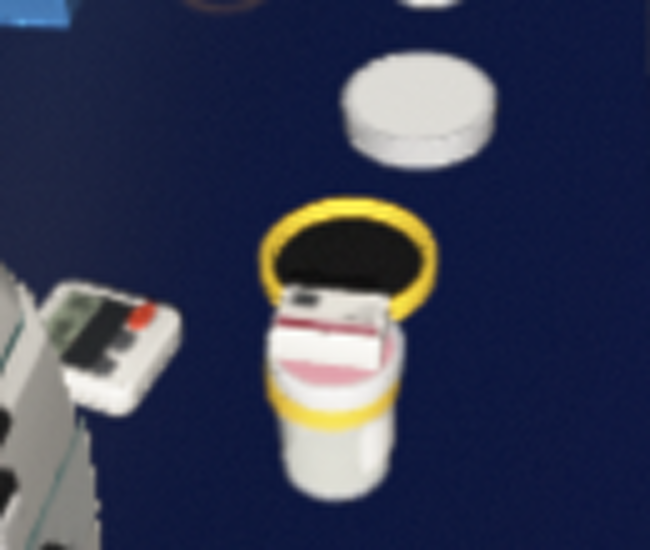

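View pics/s_c.png

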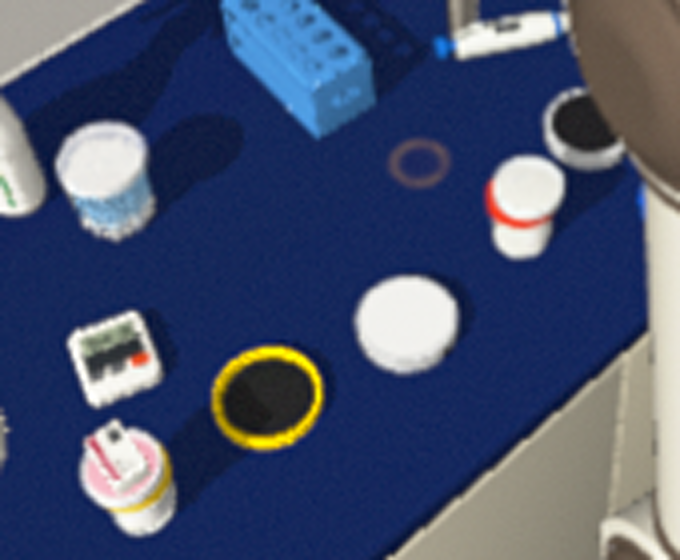

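Run:
```python
from h import *
f=grab('side');w=grab('wrist');s=grab('scene')
for n,u,v,z in [('purple',273,142,.018),('tray',266,158,.015),('redh',264,173,.013),('black',256,192,.018),('bluedish',290,195,.015),('redcupstack',268,195.5,.078),('white',263.7,240,.018),('yholder',249.8,271,.013),('ystack dish',247.5,290,.078),('boxtop',246.5,281,.095)]:
    print(n,onz(f,u,v,z).round(3))
print('wrist')
for n,u,v,z in [('white',138,40,.018),('pale',130,182,.078),('black',193,263,.018),('blue',106,255,.015)]:
    print(n,onz(w,u,v,z).round(3))
print('scene')
for n,u,v,z in [('white',221.5,248.5,.018),('yh',187,269,.013),('pale',252,217,.078),('box',149,283,.095)]:
    print(n,onz(s,u,v,z).round(3))
```

```text
purple [ 0.457 -0.519  0.018]
tray [ 0.477 -0.375  0.015]
redh [ 0.477 -0.258  0.013]
black [ 0.493 -0.115  0.018]
bluedish [ 0.382 -0.106  0.015]
redcupstack [0.446 0.005 0.078]
white [0.45  0.143 0.018]
yholder [0.477 0.266 0.013]
ystack dish [0.467 0.402 0.078]
boxtop [0.469 0.393 0.095]
wrist
white [0.454 0.138 0.018]
pale [0.453 0.001 0.078]
black [ 0.497 -0.122  0.018]
blue [ 0.386 -0.112  0.015]
scene
white [0.455 0.134 0.018]
yh [0.476 0.264 0.013]
pale [0.446 0.001 0.078]
box [0.471 0.395 0.095]
```

Call:
play_rows --deltas '[{"dx": 0.05,"dy": -0.014},{"dx": 0.1,"dy": -0.028},{"dx": 0.15,"dy": -0.042},{"dx": 0.2,"dy": -0.056},{"dx": 0.25,"dy": -0.07},{"dx": 0.3,"dy": -0.084},{"dx": 0.34,"dy": -0.098},{"dx": 0.36,"dy": -0.105},{"dx": 0.36,"dy": -0.105},{"dx": 0.36,"dy": -0.105}]'

```text
schema error: expected keys wx, wy, wz, dx, dy, dz, grip
```

Run:
```python
from h import *
grab('wrist','w1.png')
```

```text
(no output)
```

View pics/w1.png

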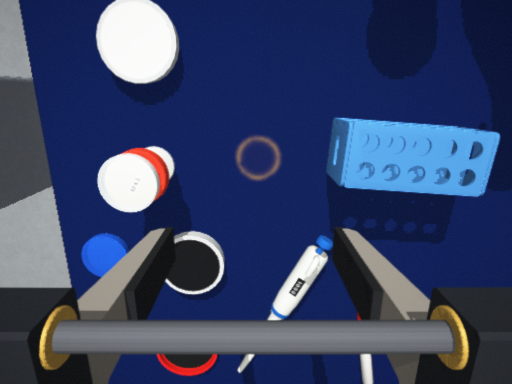

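Call:
play_rows --deltas '[{"wx": 0,"wy": 0,"wz": 0,"dx": 0.06,"dy": -0.017,"dz": 0,"grip": 1},{"wx": 0,"wy": 0,"wz": 0,"dx": 0.12,"dy": -0.035,"dz": 0,"grip": 1},{"wx": 0,"wy": 0,"wz": 0,"dx": 0.18,"dy": -0.053,"dz": 0,"grip": 1},{"wx": 0,"wy": 0,"wz": 0,"dx": 0.24,"dy": -0.07,"dz": 0,"grip": 1},{"wx": 0,"wy": 0,"wz": 0,"dx": 0.3,"dy": -0.088,"dz": 0,"grip": 1},{"wx": 0,"wy": 0,"wz": 0,"dx": 0.34,"dy": -0.1,"dz": 0,"grip": 1},{"wx": 0,"wy": 0,"wz": 0,"dx": 0.36,"dy": -0.105,"dz": 0,"grip": 1},{"wx": 0,"wy": 0,"wz": 0,"dx": 0.36,"dy": -0.105,"dz": 0,"grip": 1},{"wx": 0,"wy": 0,"wz": 0,"dx": 0.36,"dy": -0.105,"dz": 0,"grip": 1}]'

```text
time: 1.48
tcp_pos: [0.4707, 0.3588, 0.4046]
ee_rot: [[0.001, 1.0, 0.0], [1.0, -0.001, -0.001], [-0.001, 0.0, -1.0]]
force: [-0.5, -0.2, -0.2]
width: 0.092
```

Run:
```python
from h import *
grab('wrist','w2.png')
s=ctrl.read_state();print(s['tcp_pos'],s['time'])
```

```text
[0.47075906 0.35861909 0.40465586] 1.525
```

View pics/w2.png

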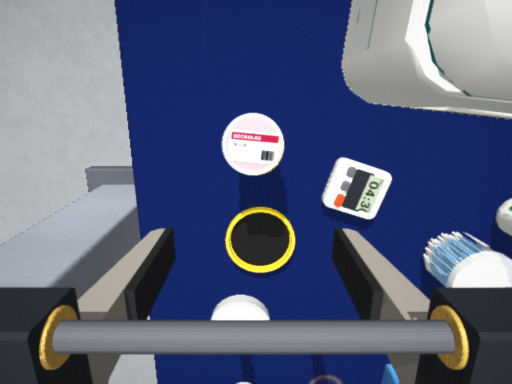

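Run:
```python
from h import *
f=grab('wrist')
im=f['color'];c=im[105:185,210:300]
big=cv2.resize(cv2.cvtColor(c,cv2.COLOR_RGB2BGR),None,fx=8,fy=8,interpolation=cv2.INTER_CUBIC)
cv2.imwrite('pics/box.png',big[:600])
hsv=cv2.cvtColor(im,cv2.COLOR_RGB2HSV)
def comp(m,lo=30):
    n,l,st,ce=cv2.connectedComponentsWithStats(m.astype(np.uint8))
    for i in range(1,n):
        if st[i,4]>lo: print(st[i],ce[i].round(1))
ye=(hsv[...,0]>22)&(hsv[...,0]<35)&(hsv[...,1]>150)&(hsv[...,2]>100)
comp(ye)
cs,_=cv2.findContours(ye.astype(np.uint8),cv2.RETR_EXTERNAL,cv2.CHAIN_APPROX_NONE)
for q in cs:
    if len(q)>60:
        e=cv2.fitEllipse(q);print('yh',e,onz(f,*e[0],.013))
# dish: non-blue blob
m=((im[...,0]>110)).astype(np.uint8)
n,l,st,ce=cv2.connectedComponentsWithStats(m)
i=l[120,252];print(st[i],ce[i])
b=(l==i).astype(np.uint8);cs,_=cv2.findContours(b,cv2.RETR_EXTERNAL,cv2.CHAIN_APPROX_NONE)
e=cv2.fitEllipse(max(cs,key=len));print('dish',e,onz(f,*e[0],.078))
```

```text
[ 226  207   69   66 1181] [260.2 241.6]
yh ((259.8867492675781, 239.45034790039062), (65.23200225830078, 68.30426788330078), 90.41545104980469) [0.47887715 0.26663014 0.013     ]
[ 222  112   62   64 3057] [252.30160288 143.57114818]
dish ((252.55062866210938, 143.77865600585938), (61.50752258300781, 62.71550369262695), 146.2510986328125) [0.47016588 0.39675719 0.078     ]
```

View pics/box.png

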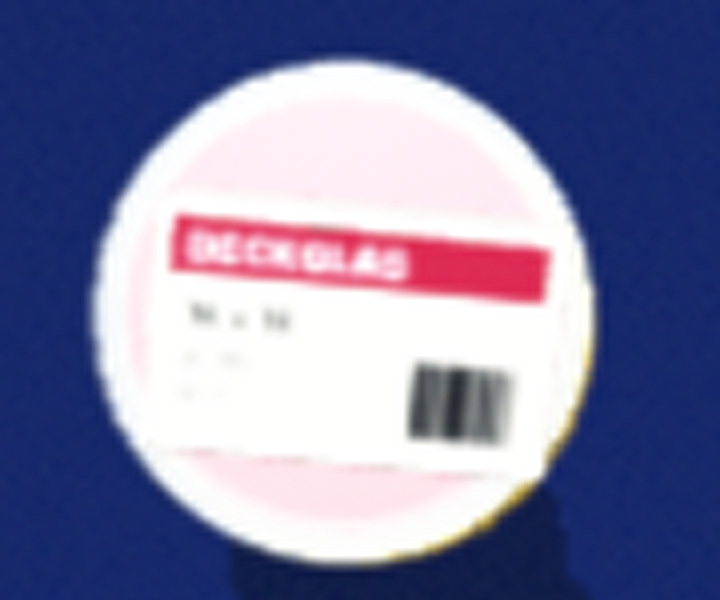

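```bash
cat >> h.py <<'E'
def delta(p,th=None):
    "p world TCP target; th: world angle of tool y axis (mod pi)"
    s=ctrl.read_state();R=s['ee_rot'];d=R.T@(np.array(p)-s['tcp_pos'])
    a=np.arctan2(R[1,1],R[0,1]);out={'d':d.round(4)}
    if th is not None:
        e=(th-a+np.pi/2)%np.pi-np.pi/2
        out['wz']=(round(-e,3),'alt',round(-(e-np.sign(e)*np.pi),3))
    out['q6']=s['joint_positions'][5].round(2);out['t']=s['time'];return out
E
python3 - <<'E'
from h import *
f=grab('wrist')
p=onz(f,254.1,147.1,.095);print(p)
print(delta([p[0],p[1],.31],np.arctan2(1,.093)))
E
```

```text
[0.47160573 0.39626072 0.095     ]
{'d': array([0.0375, 0.0009, 0.0947]), 'wz': (np.float64(-1.48), 'alt', np.float64(1.662)), 'q6': np.float64(0.45), 't': 1.625}
```

Call:
play_rows --deltas '[{"wx": 0,"wy": 0,"wz": -0.18,"dx": 0.0375,"dy": 0.001,"dz": 0.02,"grip": 1},{"wx": 0,"wy": 0,"wz": -0.36,"dx": 0.0375,"dy": 0.001,"dz": 0.04,"grip": 1},{"wx": 0,"wy": 0,"wz": -0.54,"dx": 0.0375,"dy": 0.001,"dz": 0.06,"grip": 1},{"wx": 0,"wy": 0,"wz": -0.72,"dx": 0.0375,"dy": 0.001,"dz": 0.08,"grip": 1},{"wx": 0,"wy": 0,"wz": -0.9,"dx": 0.0375,"dy": 0.001,"dz": 0.0945,"grip": 1},{"wx": 0,"wy": 0,"wz": -1.08,"dx": 0.0375,"dy": 0.001,"dz": 0.0945,"grip": 1},{"wx": 0,"wy": 0,"wz": -1.26,"dx": 0.0375,"dy": 0.001,"dz": 0.0945,"grip": 1},{"wx": 0,"wy": 0,"wz": -1.42,"dx": 0.0375,"dy": 0.001,"dz": 0.0945,"grip": 1},{"wx": 0,"wy": 0,"wz": -1.48,"dx": 0.0375,"dy": 0.001,"dz": 0.0945,"grip": 1},{"wx": 0,"wy": 0,"wz": -1.48,"dx": 0.0375,"dy": 0.001,"dz": 0.0945,"grip": 1},{"wx": 0,"wy": 0,"wz": -1.48,"dx": 0.0375,"dy": 0.001,"dz": 0.0945,"grip": 1}]'

```text
time: 3.0
tcp_pos: [0.4713, 0.397, 0.3102]
ee_rot: [[-0.996, 0.092, 0.0], [0.092, 0.996, -0.0], [-0.0, -0.0, -1.0]]
force: [0.4, -0.8, -1.3]
width: 0.0921
```

Run:
```python
from h import *
grab('wrist','w3.png')
f=grab('side');c=cv2.cvtColor(f['color'],cv2.COLOR_RGB2BGR)[150:330,150:350]
cv2.imwrite('pics/s3.png',cv2.resize(c,None,fx=3,fy=3))
print(delta([.4716,.3963,.2715],np.arctan2(1,.093)))
```

```text
{'d': array([-0.0006, -0.0009,  0.0387]), 'wz': (np.float64(0.001), 'alt', np.float64(-3.141)), 'q6': np.float64(-0.97), 't': 3.1}
```

View pics/w3.png

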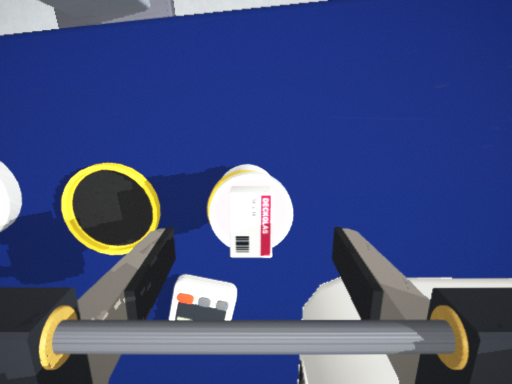

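View pics/s3.png

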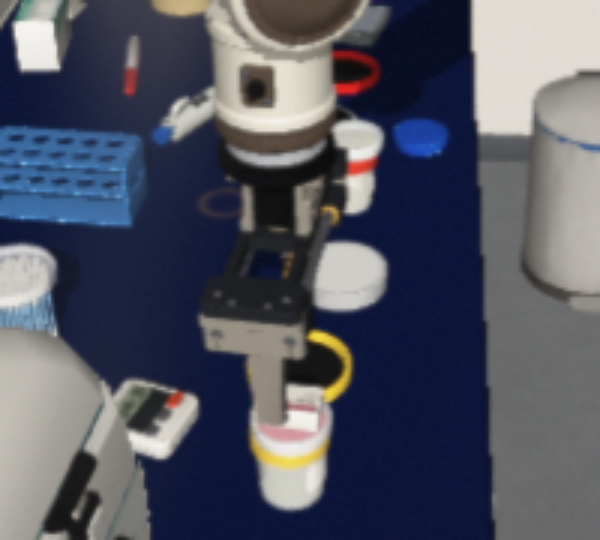

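Run:
```python
from h import *
f=grab('wrist')
print(onz(f,251.5,222,.095), onz(f,231,187,.095),onz(f,269,186,.095),onz(f,272,257,.095),onz(f,231,258,.095))
print(f['origin'])
```

```text
[0.46845098 0.39689416 0.095     ] [0.44363806 0.38621838 0.095     ] [0.44518603 0.4101678  0.095     ] [0.49499966 0.4083133  0.095     ] [0.49320995 0.38064399 0.095     ]
[0.39017687 0.40537514 0.29059594]
```

Call:
play_rows --deltas '[{"wx": 0,"wy": 0,"wz": 0,"dx": 0,"dy": -0.0005,"dz": 0.02,"grip": 1},{"wx": 0,"wy": 0,"wz": 0,"dx": 0,"dy": -0.0005,"dz": 0.0385,"grip": 1},{"wx": 0,"wy": 0,"wz": 0,"dx": 0,"dy": -0.0005,"dz": 0.0385,"grip": 1},{"wx": 0,"wy": 0,"wz": 0,"dx": 0,"dy": -0.0005,"dz": 0.0385,"grip": 0.4},{"wx": 0,"wy": 0,"wz": 0,"dx": 0,"dy": -0.0005,"dz": 0.0385,"grip": 0.2},{"wx": 0,"wy": 0,"wz": 0,"dx": 0,"dy": -0.0005,"dz": 0.0385,"grip": 0.1},{"wx": 0,"wy": 0,"wz": 0,"dx": 0,"dy": -0.0005,"dz": 0.0385,"grip": 0.1},{"wx": 0,"wy": 0,"wz": 0,"dx": 0,"dy": -0.0005,"dz": 0.0385,"grip": 0.1},{"wx": 0,"wy": 0,"wz": 0,"dx": 0,"dy": -0.0005,"dz": 0.0385,"grip": 0.1},{"wx": 0,"wy": 0,"wz": 0,"dx": 0,"dy": -0.0005,"dz": 0.0385,"grip": 0.1}]' --newtons 8

```text
time: 4.4
tcp_pos: [0.4709, 0.3969, 0.2717]
ee_rot: [[-0.996, 0.091, -0.0], [0.091, 0.996, -0.0], [0.0, -0.0, -1.0]]
force: [0.8, -1.0, 0.8]
width: 0.0281
```

Call:
play_rows --deltas '[{"wx": 0,"wy": 0,"wz": 0,"dx": 0,"dy": 0,"dz": -0.02,"grip": 0.1},{"wx": 0,"wy": 0,"wz": 0,"dx": 0,"dy": 0,"dz": -0.06,"grip": 0.1},{"wx": 0,"wy": 0,"wz": 0,"dx": 0,"dy": 0,"dz": -0.1,"grip": 0.1},{"wx": 0,"wy": 0,"wz": 0,"dx": -0.003,"dy": -0.03,"dz": -0.12,"grip": 0.1},{"wx": 0,"wy": 0,"wz": 0,"dx": -0.008,"dy": -0.08,"dz": -0.12,"grip": 0.1},{"wx": 0,"wy": 0,"wz": 0,"dx": -0.013,"dy": -0.13,"dz": -0.12,"grip": 0.1},{"wx": 0,"wy": 0,"wz": 0,"dx": -0.018,"dy": -0.18,"dz": -0.12,"grip": 0.1},{"wx": 0,"wy": 0,"wz": 0,"dx": -0.023,"dy": -0.23,"dz": -0.12,"grip": 0.1},{"wx": 0,"wy": 0,"wz": 0,"dx": -0.028,"dy": -0.28,"dz": -0.12,"grip": 0.1},{"wx": 0,"wy": 0,"wz": 0,"dx": -0.033,"dy": -0.33,"dz": -0.12,"grip": 0.1},{"wx": 0,"wy": 0,"wz": 0,"dx": -0.038,"dy": -0.38,"dz": -0.12,"grip": 0.1}]'

```text
time: 5.78
tcp_pos: [0.4741, 0.0136, 0.3934]
ee_rot: [[-0.996, 0.091, 0.003], [0.091, 0.996, -0.0], [-0.003, -0.0, -1.0]]
force: [0.6, -0.0, -0.8]
width: 0.0276
```

Call:
play_rows --deltas '[{"wx": 0,"wy": 0,"wz": 0,"dx": -0.005,"dy": -0.05,"dz": 0,"grip": 0.1},{"wx": 0,"wy": 0,"wz": 0,"dx": -0.01,"dy": -0.1,"dz": 0,"grip": 0.1},{"wx": 0,"wy": 0,"wz": 0,"dx": -0.015,"dy": -0.15,"dz": 0,"grip": 0.1},{"wx": 0,"wy": 0,"wz": 0,"dx": -0.02,"dy": -0.2,"dz": 0,"grip": 0.1},{"wx": 0,"wy": 0,"wz": 0,"dx": -0.025,"dy": -0.25,"dz": 0,"grip": 0.1},{"wx": 0,"wy": 0,"wz": 0,"dx": -0.03,"dy": -0.3,"dz": 0,"grip": 0.1},{"wx": 0,"wy": 0,"wz": 0,"dx": -0.035,"dy": -0.35,"dz": 0,"grip": 0.1},{"wx": 0,"wy": 0,"wz": 0,"dx": -0.038,"dy": -0.388,"dz": 0,"grip": 0.1},{"wx": 0,"wy": 0,"wz": 0,"dx": -0.038,"dy": -0.388,"dz": 0,"grip": 0.1},{"wx": 0,"wy": 0,"wz": 0,"dx": -0.038,"dy": -0.388,"dz": 0,"grip": 0.1},{"wx": 0,"wy": 0,"wz": 0,"dx": -0.038,"dy": -0.388,"dz": 0,"grip": 0.1}]'

```text
time: 7.15
tcp_pos: [0.4773, -0.3736, 0.3922]
ee_rot: [[-0.996, 0.089, 0.0], [0.089, 0.996, -0.0], [-0.0, -0.0, -1.0]]
force: [0.0, 1.2, -0.2]
width: 0.0277
```

Run:
```python
from h import *
grab('wrist','w4.png')
f=grab('side');c=cv2.cvtColor(f['color'],cv2.COLOR_RGB2BGR)[100:240,150:350]
cv2.imwrite('pics/s4.png',cv2.resize(c,None,fx=4,fy=4))
```

```text
(no output)
```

View pics/w4.png

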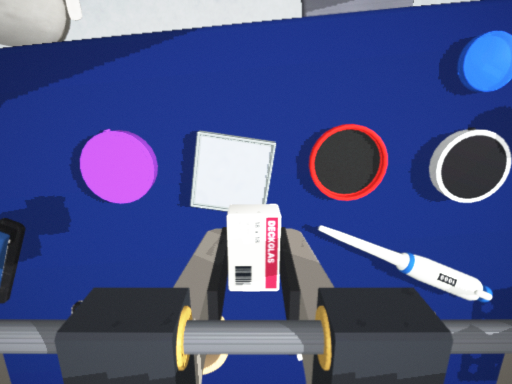

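View pics/s4.png

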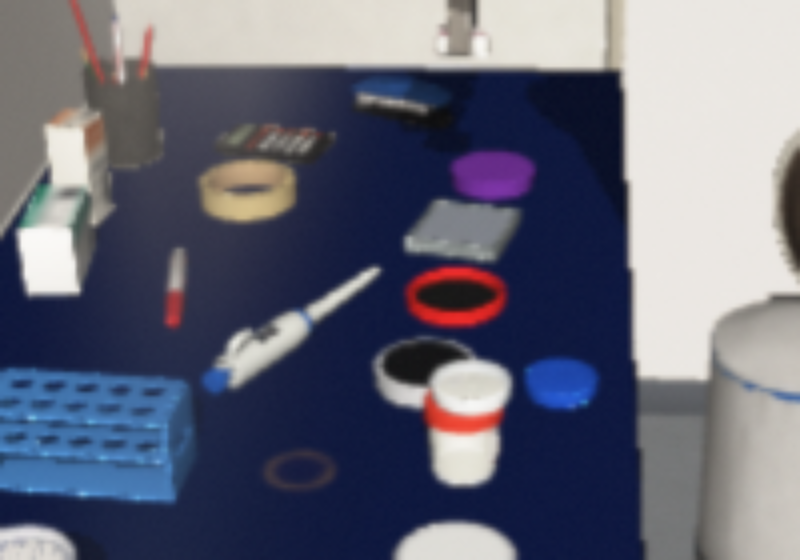

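Run:
```python
from h import *
f=grab('wrist');im=f['color'];hsv=cv2.cvtColor(im,cv2.COLOR_RGB2HSV)
def blob(m,seed,z,n):
    k,l,st,ce=cv2.connectedComponentsWithStats(m.astype(np.uint8))
    i=l[seed[1],seed[0]];cs,_=cv2.findContours((l==i).astype(np.uint8),cv2.RETR_EXTERNAL,cv2.CHAIN_APPROX_NONE)
    c=max(cs,key=len);e=cv2.fitEllipse(c);print(n,st[i],np.round(e[0],1),np.round(e[1],1),onz(f,*e[0],z).round(4))
    return c
m=(hsv[...,0]<10)&(hsv[...,1]>150)&(hsv[...,2]>100)
ys,xs=np.where(m[100:220,300:400]);i=0
blob(m,(xs[0]+300,ys[0]+100),.013,'redh')
w=(hsv[...,1]<60)&(hsv[...,2]>150)
ys,xs=np.where(w[120:210,425:512])
blob(w,(xs[0]+425,ys[0]+120),.018,'black')
c=[(198,131),(275,141),(270,213),(190,206)]
P=np.array([onz(f,*q,.015) for q in c]);print(P.round(4),P.mean(0), np.linalg.norm(np.diff(P,axis=0),axis=1))
print('boxmid',onz(f,254,247,.22))
```

```text
redh [ 310  125   77   75 1241] [348.  161.9] [72.1 77.3] [ 0.4771 -0.2654  0.013 ]
black [ 430  129   82   74 1510] [470.5 165.1] [70.6 82.7] [ 0.4919 -0.1291  0.018 ]
[[ 0.4274 -0.4297  0.015 ]
 [ 0.4459 -0.3463  0.015 ]
 [ 0.53   -0.3582  0.015 ]
 [ 0.5129 -0.4512  0.015 ]] [ 0.47903205 -0.39634634  0.015     ] [0.08543335 0.08493951 0.09455003]
boxmid [ 0.47136861 -0.37226548  0.22      ]
```

Run:
```python
from h import *
f=grab('wrist');c=cv2.cvtColor(f['color'],cv2.COLOR_RGB2BGR)[120:220,175:290]
cv2.imwrite('pics/tz.png',cv2.resize(c,None,fx=6,fy=6,interpolation=cv2.INTER_CUBIC))
f=grab('side');c=cv2.cvtColor(f['color'],cv2.COLOR_RGB2BGR)[125:205,240:310]
cv2.imwrite('pics/tz2.png',cv2.resize(c,None,fx=7,fy=7,interpolation=cv2.INTER_CUBIC))
```

```text
(no output)
```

View pics/tz.png

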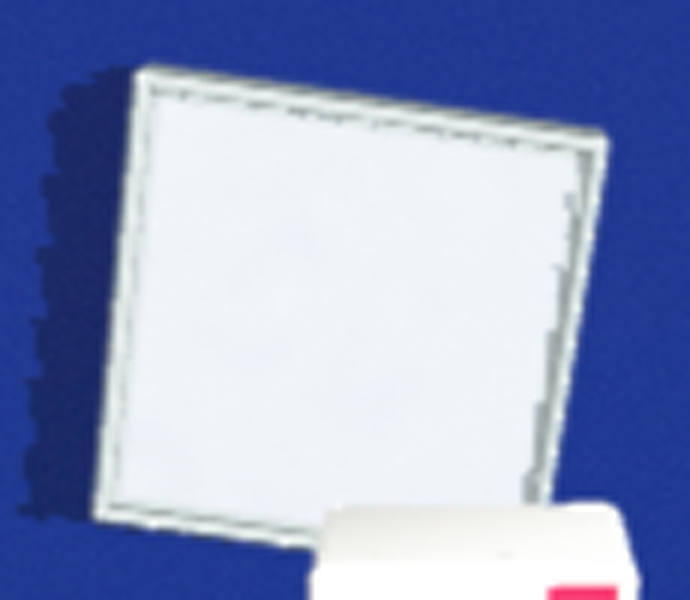

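View pics/tz2.png

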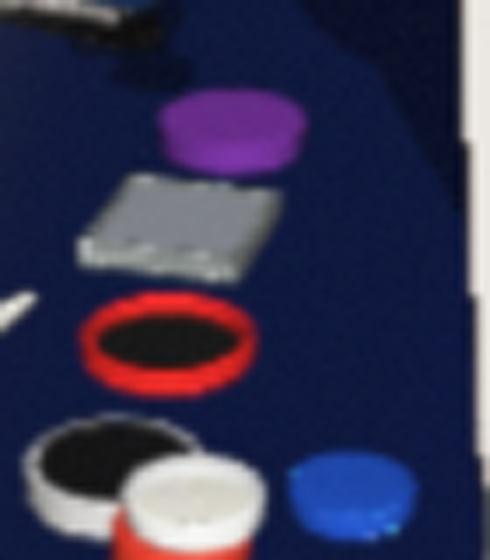

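Run:
```python
from h import *
f=grab('wrist')
P=np.array([onz(f,u/6-.4+175,v/6-.4+120,.015) for u,v in [(145,68),(606,135),(537,575),(95,515)]]);print(P.round(4),P.mean(0))
Q=P[:,:2];print(np.linalg.norm(Q-np.roll(Q,1,0),axis=1))
f=grab('side')
P=np.array([onz(f,u/7-.4+240,v/7-.4+125,.015) for u,v in [(138,177),(282,190),(238,265),(80,243)]]);print(P.round(4),P.mean(0))
print('redh side',onz(f,169/7+240-.4,342/7+125-.4,.013))
s=ctrl.read_state();print(s['tcp_pos'])
```

```text
[[ 0.4272 -0.4293  0.015 ]
 [ 0.447  -0.3462  0.015 ]
 [ 0.5322 -0.3658  0.015 ]
 [ 0.5119 -0.451   0.015 ]] [ 0.4795731 -0.3980626  0.015    ]
[0.08748588 0.08540262 0.08744747 0.08749315]
[[ 0.508  -0.447   0.015 ]
 [ 0.4263 -0.4329  0.015 ]
 [ 0.4463 -0.3387  0.015 ]
 [ 0.5328 -0.3617  0.015 ]] [ 0.4783685  -0.39507111  0.015     ]
redh side [ 0.47729553 -0.25408657  0.013     ]
[ 0.47707309 -0.37443422  0.39173802]
```

Run:
```python
from h import *
print(delta([.4795,-.397,.2065],np.arctan2(1,.093)-.16))
```

```text
{'d': array([-0.0045, -0.0223,  0.1852]), 'wz': (np.float64(0.162), 'alt', np.float64(-2.979)), 'q6': np.float64(-2.34), 't': 7.5}
```

Call:
play_rows --deltas '[{"wx": 0,"wy": 0,"wz": 0.08,"dx": -0.0045,"dy": -0.0223,"dz": 0.04,"grip": 0.1},{"wx": 0,"wy": 0,"wz": 0.16,"dx": -0.0045,"dy": -0.0223,"dz": 0.09,"grip": 0.1},{"wx": 0,"wy": 0,"wz": 0.16,"dx": -0.0045,"dy": -0.0223,"dz": 0.14,"grip": 0.1},{"wx": 0,"wy": 0,"wz": 0.16,"dx": -0.0045,"dy": -0.0223,"dz": 0.165,"grip": 0.1},{"wx": 0,"wy": 0,"wz": 0.16,"dx": -0.0045,"dy": -0.0223,"dz": 0.175,"grip": 0.1},{"wx": 0,"wy": 0,"wz": 0.16,"dx": -0.0045,"dy": -0.0223,"dz": 0.18,"grip": 0.1},{"wx": 0,"wy": 0,"wz": 0.16,"dx": -0.0045,"dy": -0.0223,"dz": 0.183,"grip": 0.1},{"wx": 0,"wy": 0,"wz": 0.16,"dx": -0.0045,"dy": -0.0223,"dz": 0.1855,"grip": 0.1},{"wx": 0,"wy": 0,"wz": 0.16,"dx": -0.0045,"dy": -0.0223,"dz": 0.1855,"grip": 0.1}]'

```text
time: 8.62
tcp_pos: [0.4796, -0.3975, 0.2066]
ee_rot: [[-0.969, 0.248, 0.0], [0.248, 0.969, -0.001], [-0.001, -0.0, -1.0]]
force: [1.2, -0.4, -0.4]
width: 0.0286
```

Call:
play_rows --deltas '[{"wx": 0,"wy": 0,"wz": 0,"dx": 0,"dy": 0,"dz": 0.0009,"grip": 0.1},{"wx": 0,"wy": 0,"wz": 0,"dx": 0,"dy": 0,"dz": 0.0009,"grip": 0.1},{"wx": 0,"wy": 0,"wz": 0,"dx": 0,"dy": 0,"dz": 0.0009,"grip": 0.34},{"wx": 0,"wy": 0,"wz": 0,"dx": 0,"dy": 0,"dz": 0.0009,"grip": 0.42},{"wx": 0,"wy": 0,"wz": 0,"dx": 0,"dy": 0,"dz": 0.0009,"grip": 0.42},{"wx": 0,"wy": 0,"wz": 0,"dx": 0,"dy": 0,"dz": -0.01,"grip": 0.42},{"wx": 0,"wy": 0,"wz": 0,"dx": 0,"dy": 0,"dz": -0.05,"grip": 0.42},{"wx": 0,"wy": 0,"wz": 0,"dx": 0,"dy": 0,"dz": -0.1,"grip": 1},{"wx": 0,"wy": 0,"wz": 0,"dx": 0,"dy": 0,"dz": -0.15,"grip": 1},{"wx": 0,"wy": 0,"wz": 0,"dx": 0,"dy": 0,"dz": -0.19,"grip": 1},{"wx": 0,"wy": 0,"wz": 0,"dx": 0,"dy": 0,"dz": -0.19,"grip": 1}]'

```text
time: 10.0
tcp_pos: [0.4801, -0.398, 0.4017]
ee_rot: [[-0.969, 0.248, 0.006], [0.248, 0.969, -0.007], [-0.008, -0.006, -1.0]]
force: [-0.4, 0.6, 0.3]
width: 0.0764
```

Run:
```python
from h import *
grab('wrist','w5.png')
```

```text
(no output)
```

View pics/w5.png

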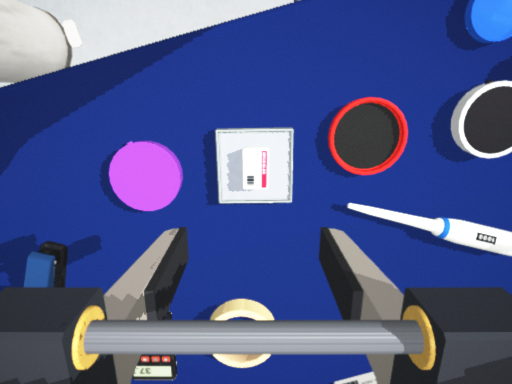

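Call:
play_rows --deltas '[{"wx": 0,"wy": 0,"wz": -0.1,"dx": 0.014,"dy": 0.05,"dz": 0,"grip": 1},{"wx": 0,"wy": 0,"wz": -0.2,"dx": 0.028,"dy": 0.1,"dz": 0,"grip": 1},{"wx": 0,"wy": 0,"wz": -0.25,"dx": 0.042,"dy": 0.15,"dz": 0,"grip": 1},{"wx": 0,"wy": 0,"wz": -0.25,"dx": 0.056,"dy": 0.2,"dz": 0,"grip": 1},{"wx": 0,"wy": 0,"wz": -0.25,"dx": 0.07,"dy": 0.25,"dz": 0,"grip": 1},{"wx": 0,"wy": 0,"wz": -0.25,"dx": 0.084,"dy": 0.3,"dz": 0,"grip": 1},{"wx": 0,"wy": 0,"wz": -0.25,"dx": 0.1,"dy": 0.35,"dz": 0,"grip": 1},{"wx": 0,"wy": 0,"wz": -0.25,"dx": 0.108,"dy": 0.383,"dz": 0,"grip": 1},{"wx": 0,"wy": 0,"wz": -0.25,"dx": 0.108,"dy": 0.383,"dz": 0,"grip": 1},{"wx": 0,"wy": 0,"wz": -0.25,"dx": 0.108,"dy": 0.383,"dz": 0,"grip": 1},{"wx": 0,"wy": 0,"wz": -0.25,"dx": 0.108,"dy": 0.383,"dz": 0,"grip": 1}]'

```text
time: 11.42
tcp_pos: [0.4699, -0.0006, 0.3957]
ee_rot: [[-1.0, 0.002, -0.001], [0.002, 1.0, -0.0], [0.001, -0.0, -1.0]]
force: [-0.3, -0.2, -0.1]
width: 0.0919
```

Run:
```python
from h import *
f=grab('wrist','w6.png');im=f['color'];hsv=cv2.cvtColor(im,cv2.COLOR_RGB2HSV)
w=((hsv[...,1]<70)&(hsv[...,2]>150)).astype(np.uint8)
cs,_=cv2.findContours(w,cv2.RETR_EXTERNAL,cv2.CHAIN_APPROX_NONE)
for c in cs:
    if len(c)>80:
        e=cv2.fitEllipse(c);print(cv2.boundingRect(c),np.round(e[0],1),np.round(e[1],1),onz(f,*e[0],.018).round(4),onz(f,*e[0],.078).round(4))
```

```text
(9, 237, 92, 47) [ 82.5 270.1] [ 10.9 155.8] [ 0.5968 -0.215   0.018 ] [ 0.5619 -0.179   0.078 ]
(484, 235, 28, 53) [503.4 264.6] [26.6 50.8] [0.5906 0.3129 0.018 ] [0.5568 0.2605 0.078 ]
(110, 156, 74, 70) [145.8 190.8] [66.3 74. ] [ 0.4932 -0.125   0.018 ] [ 0.4757 -0.1041  0.078 ]
(221, 132, 63, 62) [251.9 162.5] [61.3 62.3] [ 0.4601 -0.0017  0.018 ] [ 0.4481 -0.0014  0.078 ]
(338, 117, 76, 74) [375.7 153.7] [69.8 77.5] [0.4505 0.1374 0.018 ] [0.4401 0.1144 0.078 ]
(305, 0, 207, 31) [401.5  14.9] [ 32.4 274. ] [0.3104 0.1487 0.018 ] [0.3235 0.1239 0.078 ]
(0, 0, 202, 32) [105.2  15.3] [ 32.9 269.4] [ 0.3099 -0.1481  0.018 ] [ 0.323  -0.1233  0.078 ]
```

View pics/w6.png

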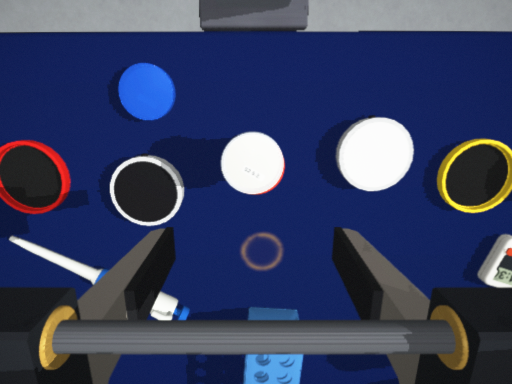

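Run:
```python
from h import *
print(delta([.448,-.0013,.2565],np.pi/2))
f=grab('wrist');im=f['color'];hsv=cv2.cvtColor(im,cv2.COLOR_RGB2HSV)
d=(im.max(2)<60).astype(np.uint8)
cs,_=cv2.findContours(d,cv2.RETR_EXTERNAL,cv2.CHAIN_APPROX_NONE)
for c in cs:
    if len(c)>80:
        e=cv2.fitEllipse(c);print(cv2.boundingRect(c),np.round(e[0],1),np.round(e[1],1),onz(f,*e[0],.018).round(4))
w=((hsv[...,1]<70)&(hsv[...,2]>215)).astype(np.uint8)
cs,_=cv2.findContours(w,cv2.RETR_EXTERNAL,cv2.CHAIN_APPROX_NONE)
for c in cs:
    if len(c)>80:
        e=cv2.fitEllipse(c);print(cv2.boundingRect(c),np.round(e[0],1),np.round(e[1],1),onz(f,*e[0],.018).round(4))
```

```text
{'d': array([ 0.0218, -0.0008,  0.1394]), 'wz': (np.float64(-0.003), 'alt', np.float64(3.139)), 'q6': np.float64(-1.83), 't': 11.475}
(0, 227, 512, 157) [254.6 344.6] [201.4 446.6] [0.7113 0.001  0.018 ]
(115, 162, 61, 59) [145.2 191.1] [56.3 62.5] [ 0.4937 -0.1258  0.018 ]
(0, 146, 61, 61) [ 30.1 176.4] [52.7 66.8] [ 0.4758 -0.2569  0.018 ]
(446, 145, 61, 60) [476.4 174.9] [52.4 66.5] [0.4753 0.2561 0.018 ]
(203, 28, 101, 3) [225.3  29. ] [  2.1 148.8] [ 0.3231 -0.028   0.018 ]
(486, 251, 26, 36) [420.7 317.2] [ 49.2 162.9] [0.6682 0.2204 0.018 ]
(13, 239, 86, 44) [ 78.6 268.4] [  8.8 140.4] [ 0.5946 -0.2197  0.018 ]
(110, 157, 72, 68) [145.4 190.9] [63.2 70.3] [ 0.4934 -0.1255  0.018 ]
(222, 132, 62, 62) [252.2 162.6] [60.3 61.1] [ 0.4604 -0.0013  0.018 ]
(339, 118, 74, 73) [375.7 153.7] [68.4 76.1] [0.4506 0.1374 0.018 ]
```

Call:
play_rows --deltas '[{"wx": 0,"wy": 0,"wz": 0,"dx": 0.022,"dy": -0.001,"dz": 0.04,"grip": 1},{"wx": 0,"wy": 0,"wz": 0,"dx": 0.022,"dy": -0.001,"dz": 0.08,"grip": 1},{"wx": 0,"wy": 0,"wz": 0,"dx": 0.022,"dy": -0.001,"dz": 0.11,"grip": 1},{"wx": 0,"wy": 0,"wz": 0,"dx": 0.022,"dy": -0.001,"dz": 0.13,"grip": 1},{"wx": 0,"wy": 0,"wz": 0,"dx": 0.022,"dy": -0.001,"dz": 0.139,"grip": 1},{"wx": 0,"wy": 0,"wz": 0,"dx": 0.022,"dy": -0.001,"dz": 0.139,"grip": 1},{"wx": 0,"wy": 0,"wz": 0,"dx": 0.022,"dy": -0.001,"dz": 0.139,"grip": 1}]'

```text
time: 12.4
tcp_pos: [0.4484, -0.0008, 0.2582]
ee_rot: [[-1.0, 0.001, 0.002], [0.001, 1.0, -0.001], [-0.002, -0.001, -1.0]]
force: [-0.7, -0.1, 0.4]
width: 0.0919
```

Run:
```python
from h import *
f=grab('side');c=cv2.cvtColor(f['color'],cv2.COLOR_RGB2BGR)[120:260,200:340]
cv2.imwrite('pics/s7.png',cv2.resize(c,None,fx=4,fy=4,interpolation=cv2.INTER_CUBIC))
```

View pics/s7.png

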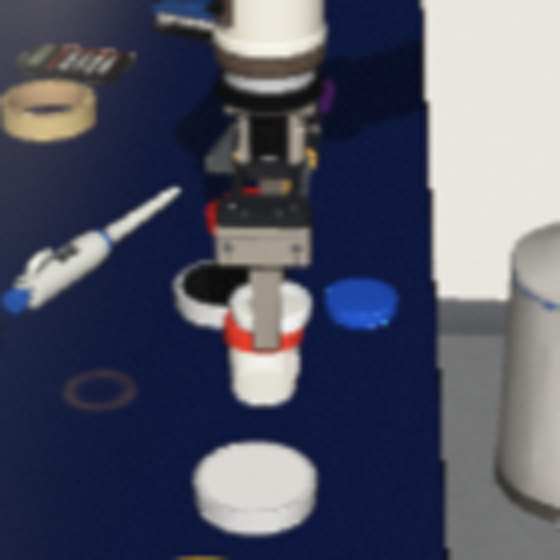

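Call:
play_rows --deltas '[{"wx": 0,"wy": 0,"wz": 0,"dx": 0,"dy": 0,"dz": 0.001,"grip": 0.7},{"wx": 0,"wy": 0,"wz": 0,"dx": 0,"dy": 0,"dz": 0.001,"grip": 0.55},{"wx": 0,"wy": 0,"wz": 0,"dx": 0,"dy": 0,"dz": 0.001,"grip": 0.5},{"wx": 0,"wy": 0,"wz": 0,"dx": 0,"dy": 0,"dz": 0.001,"grip": 0.5},{"wx": 0,"wy": 0,"wz": 0,"dx": 0,"dy": 0,"dz": 0.001,"grip": 0.5},{"wx": 0,"wy": 0,"wz": 0,"dx": 0,"dy": 0,"dz": 0.001,"grip": 0.5},{"wx": 0,"wy": 0,"wz": 0,"dx": 0,"dy": 0,"dz": -0.005,"grip": 0.5},{"wx": 0,"wy": 0,"wz": 0,"dx": 0,"dy": 0,"dz": -0.02,"grip": 0.5},{"wx": 0,"wy": 0,"wz": 0,"dx": 0,"dy": 0,"dz": -0.06,"grip": 0.5},{"wx": 0,"wy": 0,"wz": 0,"dx": 0,"dy": 0,"dz": -0.06,"grip": 0.5}]'

```text
time: 13.7
tcp_pos: [0.4493, -0.0009, 0.3213]
ee_rot: [[-1.0, 0.001, 0.008], [0.001, 1.0, -0.002], [-0.008, -0.002, -1.0]]
force: [0.3, -0.8, -0.6]
width: 0.0574
```

Run:
```python
from h import *
grab('wrist','w8.png')
f=grab('side');c=cv2.cvtColor(f['color'],cv2.COLOR_RGB2BGR)[120:260,200:340]
cv2.imwrite('pics/s8.png',cv2.resize(c,None,fx=4,fy=4,interpolation=cv2.INTER_CUBIC))
print(delta([.493,-.126,.260],np.pi/2))
```

```text
{'d': array([-0.0451, -0.1254,  0.0579]), 'wz': (np.float64(-0.001), 'alt', np.float64(3.141)), 'q6': np.float64(-1.84), 't': 13.8}
```

View pics/s8.png

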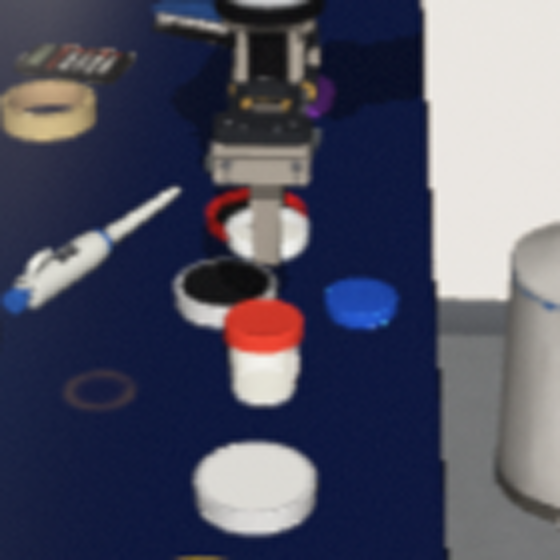

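View pics/w8.png

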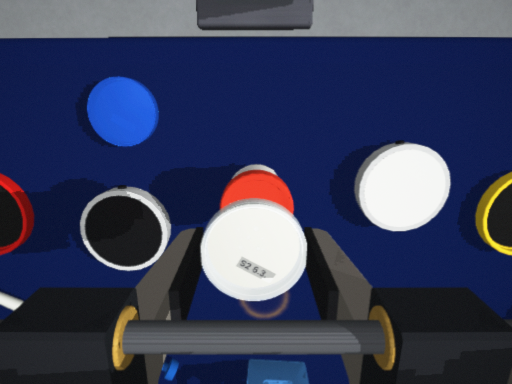

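Run:
```python
from h import *
f=grab('wrist');im=f['color'];s=ctrl.read_state();print(s['tcp_pos'])
z=s['tcp_pos'][2]-.190+.0105
hsv=cv2.cvtColor(im,cv2.COLOR_RGB2HSV)
w=((hsv[...,1]<50)&(hsv[...,2]>150)).astype(np.uint8);w[:, :203]=0;w[:,305:]=0
print('row 248 ext',np.where(w[248])[0][[0,-1]], 'rows col254',np.where(w[185:320,254])[0][[0,-1]]+185)
print(onz(f,254,249,z))
d=(im.max(2)<60).astype(np.uint8)
cs,_=cv2.findContours(d,cv2.RETR_EXTERNAL,cv2.CHAIN_APPROX_NONE)
for c in cs:
    if len(c)>80:
        e=cv2.fitEllipse(c);print(cv2.boundingRect(c),np.round(e[0],1),np.round(e[1],1),onz(f,*e[0],.018).round(4))
w=((hsv[...,1]<70)&(hsv[...,2]>150)).astype(np.uint8)
cs,_=cv2.findContours(w,cv2.RETR_EXTERNAL,cv2.CHAIN_APPROX_NONE)
for c in cs:
    if len(c)>80:
        e=cv2.fitEllipse(c);print(cv2.boundingRect(c),np.round(e[0],1),np.round(e[1],1),onz(f,*e[0],.018).round(4))
```

```text
[ 4.47597776e-01 -4.22346354e-04  3.16908168e-01]
row 248 ext [203 304] rows col254 [200 300]
[4.47545742e-01 3.73733531e-04 1.37408168e-01]
(175, 365, 73, 19) [219.8 375.3] [16.6 92. ] [ 0.6612 -0.0372  0.018 ]
(83, 201, 77, 70) [120.8 235.4] [66.6 77.7] [ 0.4934 -0.1259  0.018 ]
(0, 193, 19, 58) [  7.7 224.8] [18.9 61.1] [ 0.4826 -0.2318  0.018 ]
(489, 189, 23, 62) [501.6 223.2] [23.2 64.9] [0.4813 0.2335 0.018 ]
(12, 180, 99, 84) [ 60.7 220.3] [ 76.4 100.8] [ 0.478  -0.1806  0.018 ]
(458, 174, 54, 82) [512.3 214.1] [ 76.7 104. ] [0.4722 0.2416 0.018 ]
(0, 168, 512, 216) [248.6 314. ] [240.7 432.9] [ 0.5814 -0.005   0.018 ]
(329, 145, 60, 86) [380.8 187.7] [76.6 98.1] [0.4466 0.1154 0.018 ]
(73, 86, 36, 65) [189.7 108.6] [111.4 225.3] [ 0.377  -0.0537  0.018 ]
(199, 29, 110, 4) [239.   30.2] [  2.7 161. ] [ 0.3169 -0.0113  0.018 ]
(201, 199, 106, 102) [253.7 250.2] [101.1 105.9] [5.089e-01 2.000e-04 1.800e-02]
(78, 194, 91, 82) [122.9 234.1] [80.6 89.2] [ 0.4921 -0.1237  0.018 ]
(359, 148, 92, 88) [404.3 191.6] [82.6 95.2] [0.4502 0.1373 0.018 ]
(339, 16, 53, 24) [365.  28.] [22.9 49. ] [0.3153 0.0883 0.018 ]
(198, 11, 141, 29) [172.8   6.5] [ 50.7 314.2] [ 0.3001 -0.0625  0.018 ]
(137, 0, 63, 40) [171.8  23.7] [38.6 56.5] [ 0.3121 -0.0641  0.018 ]
```

Call:
play_rows --deltas '[{"wx": 0,"wy": 0,"wz": 0,"dx": -0.018,"dy": -0.05,"dz": 0,"grip": 0.5},{"wx": 0,"wy": 0,"wz": 0,"dx": -0.036,"dy": -0.1,"dz": 0,"grip": 0.5},{"wx": 0,"wy": 0,"wz": 0,"dx": -0.046,"dy": -0.1255,"dz": 0.02,"grip": 0.5},{"wx": 0,"wy": 0,"wz": 0,"dx": -0.046,"dy": -0.1255,"dz": 0.05,"grip": 0.5},{"wx": 0,"wy": 0,"wz": 0,"dx": -0.046,"dy": -0.1255,"dz": 0.08,"grip": 0.5},{"wx": 0,"wy": 0,"wz": 0,"dx": -0.046,"dy": -0.1255,"dz": 0.092,"grip": 0.5},{"wx": 0,"wy": 0,"wz": 0,"dx": -0.046,"dy": -0.1255,"dz": 0.098,"grip": 0.5},{"wx": 0,"wy": 0,"wz": 0,"dx": -0.046,"dy": -0.1255,"dz": 0.102,"grip": 0.5},{"wx": 0,"wy": 0,"wz": 0,"dx": -0.046,"dy": -0.1255,"dz": 0.102,"grip": 0.5},{"wx": 0,"wy": 0,"wz": 0,"dx": -0.046,"dy": -0.1255,"dz": 0.102,"grip": 0.5}]'

```text
time: 15.1
tcp_pos: [0.4941, -0.1262, 0.216]
ee_rot: [[-1.0, 0.001, 0.001], [0.001, 1.0, -0.001], [-0.001, -0.001, -1.0]]
force: [-0.2, 0.2, -0.4]
width: 0.0574
```

Call:
play_rows --deltas '[{"wx": 0,"wy": 0,"wz": 0,"dx": 0,"dy": 0,"dz": 0.001,"grip": 0.5},{"wx": 0,"wy": 0,"wz": 0,"dx": 0,"dy": 0,"dz": 0.002,"grip": 0.5},{"wx": 0,"wy": 0,"wz": 0,"dx": 0,"dy": 0,"dz": 0.002,"grip": 0.5},{"wx": 0,"wy": 0,"wz": 0,"dx": 0,"dy": 0,"dz": 0.002,"grip": 0.5}]'

```text
time: 15.6
tcp_pos: [0.4938, -0.1261, 0.2132]
ee_rot: [[-1.0, 0.001, -0.0], [0.001, 1.0, 0.0], [0.0, 0.0, -1.0]]
force: [0.9, 0.4, -0.1]
width: 0.0577
```

Call:
play_rows --deltas '[{"wx": 0,"wy": 0,"wz": 0,"dx": 0,"dy": 0,"dz": 0.0006,"grip": 0.5},{"wx": 0,"wy": 0,"wz": 0,"dx": 0,"dy": 0,"dz": 0.0006,"grip": 0.5},{"wx": 0,"wy": 0,"wz": 0,"dx": 0,"dy": 0,"dz": 0.0006,"grip": 0.66},{"wx": 0,"wy": 0,"wz": 0,"dx": 0,"dy": 0,"dz": 0.0006,"grip": 0.75},{"wx": 0,"wy": 0,"wz": 0,"dx": 0,"dy": 0,"dz": 0.0006,"grip": 0.85},{"wx": 0,"wy": 0,"wz": 0,"dx": 0,"dy": 0,"dz": 0.0006,"grip": 0.85},{"wx": 0,"wy": 0,"wz": 0,"dx": 0,"dy": 0,"dz": -0.02,"grip": 0.85},{"wx": 0,"wy": 0,"wz": 0,"dx": 0,"dy": 0,"dz": -0.07,"grip": 1},{"wx": 0,"wy": 0,"wz": 0,"dx": 0,"dy": 0,"dz": -0.12,"grip": 1},{"wx": 0,"wy": 0,"wz": 0,"dx": 0,"dy": 0.06,"dz": -0.16,"grip": 1},{"wx": 0,"wy": 0,"wz": 0,"dx": 0,"dy": 0.06,"dz": -0.16,"grip": 1},{"wx": 0,"wy": 0,"wz": 0,"dx": 0,"dy": 0.06,"dz": -0.16,"grip": 1}]'

```text
time: 17.1
tcp_pos: [0.4937, -0.0658, 0.3728]
ee_rot: [[-1.0, -0.001, -0.0], [-0.001, 1.0, -0.0], [0.0, -0.0, -1.0]]
force: [0.2, -0.2, -0.1]
width: 0.0916
```

Run:
```python
from h import *
f=grab('wrist','w9.png');im=f['color'];hsv=cv2.cvtColor(im,cv2.COLOR_RGB2HSV)
m=((hsv[...,0]<8)&(hsv[...,1]>150)&(hsv[...,2]>120)).astype(np.uint8)
w=((hsv[...,1]<70)&(hsv[...,2]>150)).astype(np.uint8)
for n,mm,zz in (('red',m,(.013,.063)),('white',w,(.018,.033))):
  cs,_=cv2.findContours(mm,cv2.RETR_LIST,cv2.CHAIN_APPROX_NONE)
  for c in cs:
    if len(c)>80:
        e=cv2.fitEllipse(c);print(n,cv2.boundingRect(c),np.round(e[0],1),np.round(e[1],1),[onz(f,*e[0],z).round(4) for z in zz])
```

```text
red (37, 124, 70, 71) [ 71.6 159.1] [62.5 75.3] [array([ 0.4769, -0.2607,  0.013 ]), array([ 0.4674, -0.232 ,  0.063 ])]
red (28, 120, 85, 80) [ 70.2 159.2] [75.  86.4] [array([ 0.477 , -0.2622,  0.013 ]), array([ 0.4675, -0.2332,  0.063 ])]
red (294, 113, 66, 64) [326.5 144.1] [62.5 64.8] [array([0.4609, 0.0118, 0.013 ]), array([0.4538, 0.0005, 0.063 ])]
white (160, 270, 65, 47) [193.  293.1] [27.4 78.3] [array([ 0.6391, -0.1379,  0.018 ]), array([ 0.6289, -0.1346,  0.033 ])]
white (47, 224, 78, 40) [ 98.9 249.5] [  9.8 116.3] [array([ 0.5815, -0.2433,  0.018 ]), array([ 0.5739, -0.2353,  0.033 ])]
white (162, 141, 71, 69) [196.5 176.4] [63.7 66.3] [array([ 0.4948, -0.1263,  0.018 ]), array([ 0.4911, -0.1236,  0.033 ])]
white (159, 137, 78, 76) [197.7 174.6] [74.8 77.9] [array([ 0.4928, -0.125 ,  0.018 ]), array([ 0.4892, -0.1223,  0.033 ])]
white (409, 95, 82, 81) [449.1 134.9] [73.7 87.1] [array([0.4504, 0.1373, 0.018 ]), array([0.4487, 0.1282, 0.033 ])]
```

View pics/w9.png

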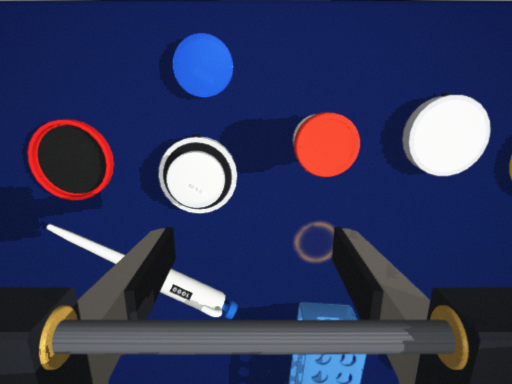

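Run:
```python
from h import *
f=grab('wrist');print(onz(f,196,180,.033))
print(delta([.4538,.0003,.231],np.pi/2))
```

```text
[ 0.49393227 -0.12447767  0.033     ]
{'d': array([0.0394, 0.0668, 0.1408]), 'wz': (np.float64(-0.001), 'alt', np.float64(3.14)), 'q6': np.float64(-1.95), 't': 17.2}
```

Call:
play_rows --deltas '[{"wx": 0,"wy": 0,"wz": 0,"dx": 0.0395,"dy": 0.0665,"dz": 0.0,"grip": 1},{"wx": 0,"wy": 0,"wz": 0,"dx": 0.0395,"dy": 0.0665,"dz": 0.03,"grip": 1},{"wx": 0,"wy": 0,"wz": 0,"dx": 0.0395,"dy": 0.0665,"dz": 0.07,"grip": 1},{"wx": 0,"wy": 0,"wz": 0,"dx": 0.0395,"dy": 0.0665,"dz": 0.11,"grip": 1},{"wx": 0,"wy": 0,"wz": 0,"dx": 0.0395,"dy": 0.0665,"dz": 0.135,"grip": 1},{"wx": 0,"wy": 0,"wz": 0,"dx": 0.0395,"dy": 0.0665,"dz": 0.1405,"grip": 1},{"wx": 0,"wy": 0,"wz": 0,"dx": 0.0395,"dy": 0.0665,"dz": 0.1405,"grip": 0.7},{"wx": 0,"wy": 0,"wz": 0,"dx": 0.0395,"dy": 0.0665,"dz": 0.1405,"grip": 0.55},{"wx": 0,"wy": 0,"wz": 0,"dx": 0.0395,"dy": 0.0665,"dz": 0.1405,"grip": 0.5},{"wx": 0,"wy": 0,"wz": 0,"dx": 0.0395,"dy": 0.0665,"dz": 0.1405,"grip": 0.5},{"wx": 0,"wy": 0,"wz": 0,"dx": 0.0395,"dy": 0.0665,"dz": 0.1405,"grip": 0.5},{"wx": 0,"wy": 0,"wz": 0,"dx": 0.0395,"dy": 0.0665,"dz": 0.1405,"grip": 0.5}]' --newtons 12

```text
time: 18.7
tcp_pos: [0.4548, 0.0005, 0.2334]
ee_rot: [[-1.0, 0.001, 0.001], [0.001, 1.0, -0.0], [-0.001, -0.0, -1.0]]
force: [0.2, 1.4, 5.3]
width: 0.0566
```

Call:
play_rows --deltas '[{"wx": 0,"wy": 0,"wz": 0,"dx": 0,"dy": 0,"dz": -0.01,"grip": 0.5},{"wx": 0,"wy": 0,"wz": 0,"dx": 0,"dy": 0,"dz": -0.05,"grip": 0.5},{"wx": 0,"wy": 0,"wz": 0,"dx": 0,"dy": -0.01,"dz": -0.09,"grip": 0.5},{"wx": 0,"wy": 0,"wz": 0,"dx": -0.004,"dy": -0.05,"dz": -0.1,"grip": 0.5},{"wx": 0,"wy": 0,"wz": 0,"dx": -0.009,"dy": -0.1,"dz": -0.1,"grip": 0.5},{"wx": 0,"wy": 0,"wz": 0,"dx": -0.014,"dy": -0.15,"dz": -0.1,"grip": 0.5},{"wx": 0,"wy": 0,"wz": 0,"dx": -0.018,"dy": -0.2,"dz": -0.1,"grip": 0.5},{"wx": 0,"wy": 0,"wz": 0,"dx": -0.022,"dy": -0.24,"dz": -0.1,"grip": 0.5},{"wx": 0,"wy": 0,"wz": 0,"dx": -0.0225,"dy": -0.262,"dz": -0.1,"grip": 0.5},{"wx": 0,"wy": 0,"wz": 0,"dx": -0.0225,"dy": -0.262,"dz": -0.1,"grip": 0.5},{"wx": 0,"wy": 0,"wz": 0,"dx": -0.0225,"dy": -0.262,"dz": -0.1,"grip": 0.5}]'

```text
time: 20.08
tcp_pos: [0.4766, -0.2603, 0.3325]
ee_rot: [[-1.0, -0.0, -0.001], [-0.0, 1.0, 0.001], [0.001, 0.001, -1.0]]
force: [-0.6, 0.8, -0.4]
width: 0.057
```

Run:
```python
from h import *
f=grab('wrist','w10.png')
f=grab('side');c=cv2.cvtColor(f['color'],cv2.COLOR_RGB2BGR)[100:240,200:340]
cv2.imwrite('pics/s10.png',cv2.resize(c,None,fx=4,fy=4,interpolation=cv2.INTER_CUBIC))
print(ctrl.read_state()['tcp_pos'])
```

```text
[ 0.47673882 -0.26015331  0.33260626]
```

View pics/w10.png

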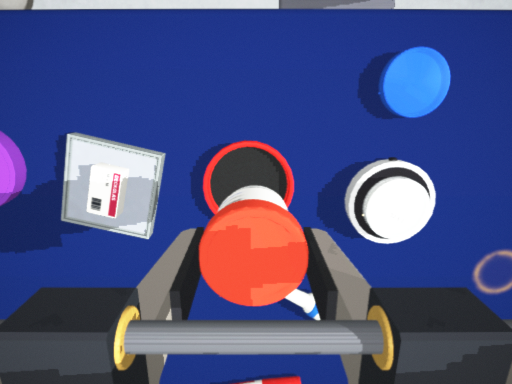

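View pics/s10.png

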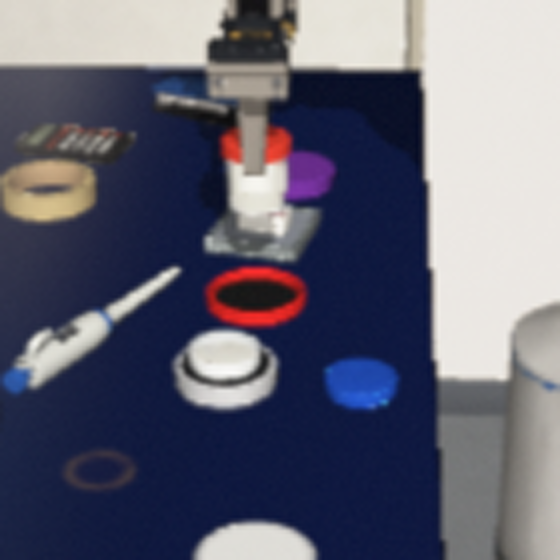

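Run:
```python
from h import *
f=grab('wrist');print('lid',onz(f,253.5,251.5,.162))
im=f['color']
# holder outer extents at rows
hsv=cv2.cvtColor(im,cv2.COLOR_RGB2HSV)
m=((hsv[...,0]<8)|(hsv[...,0]>172))&(hsv[...,1]>150)&(hsv[...,2]>120)
P=[]
for r in range(141,197,3):
    x=np.where(m[r,195:305])[0]+195
    if len(x)>3: P+= [(x[0],r),(x[-1],r)]
e=cv2.fitEllipse(np.array(P,np.float32));print(e,onz(f,*e[0],.013))
print(delta([.4765,-.2615,.2393]))
```

```text
lid [ 0.47255465 -0.25936841  0.162     ]
((248.19091796875, 185.56607055664062), (89.27128601074219, 90.94060516357422), 168.06800842285156) [ 0.47820358 -0.26436456  0.013     ]
{'d': array([ 0.0003, -0.0013,  0.0934]), 'q6': np.float64(-2.29), 't': 20.225}
```

Call:
play_rows --deltas '[{"wx": 0,"wy": 0,"wz": 0,"dx": -0.003,"dy": -0.003,"dz": 0.03,"grip": 0.5},{"wx": 0,"wy": 0,"wz": 0,"dx": -0.003,"dy": -0.003,"dz": 0.06,"grip": 0.5},{"wx": 0,"wy": 0,"wz": 0,"dx": -0.003,"dy": -0.003,"dz": 0.08,"grip": 0.5},{"wx": 0,"wy": 0,"wz": 0,"dx": -0.003,"dy": -0.003,"dz": 0.087,"grip": 0.5},{"wx": 0,"wy": 0,"wz": 0,"dx": -0.003,"dy": -0.003,"dz": 0.091,"grip": 0.5},{"wx": 0,"wy": 0,"wz": 0,"dx": -0.003,"dy": -0.003,"dz": 0.0935,"grip": 0.5},{"wx": 0,"wy": 0,"wz": 0,"dx": -0.003,"dy": -0.003,"dz": 0.0935,"grip": 0.5},{"wx": 0,"wy": 0,"wz": 0,"dx": -0.003,"dy": -0.003,"dz": 0.0935,"grip": 0.5}]'

```text
time: 21.22
tcp_pos: [0.4798, -0.2647, 0.2397]
ee_rot: [[-1.0, 0.001, 0.001], [0.001, 1.0, -0.001], [-0.001, -0.001, -1.0]]
force: [0.2, 0.2, -0.9]
width: 0.057
```

Call:
play_rows --deltas '[{"wx": 0,"wy": 0,"wz": 0,"dx": 0,"dy": 0,"dz": 0.001,"grip": 0.5},{"wx": 0,"wy": 0,"wz": 0,"dx": 0,"dy": 0,"dz": 0.0015,"grip": 0.5},{"wx": 0,"wy": 0,"wz": 0,"dx": 0,"dy": 0,"dz": 0.0015,"grip": 0.5},{"wx": 0,"wy": 0,"wz": 0,"dx": 0,"dy": 0,"dz": 0.0015,"grip": 0.5}]'

```text
time: 21.72
tcp_pos: [0.4799, -0.2647, 0.2384]
ee_rot: [[-1.0, 0.001, 0.001], [0.001, 1.0, -0.0], [-0.001, -0.0, -1.0]]
force: [-1.0, 2.5, 5.3]
width: 0.0566
```

Contact felt (5.3 N up). Release and rise.

Call:
play_rows --deltas '[{"wx": 0,"wy": 0,"wz": 0,"dx": 0,"dy": 0,"dz": 0,"grip": 0.64},{"wx": 0,"wy": 0,"wz": 0,"dx": 0,"dy": 0,"dz": 0,"grip": 0.75},{"wx": 0,"wy": 0,"wz": 0,"dx": 0,"dy": 0,"dz": 0,"grip": 0.9},{"wx": 0,"wy": 0,"wz": 0,"dx": 0,"dy": 0,"dz": 0,"grip": 0.9},{"wx": 0,"wy": 0,"wz": 0,"dx": 0,"dy": 0,"dz": -0.02,"grip": 0.9},{"wx": 0,"wy": 0,"wz": 0,"dx": 0,"dy": 0,"dz": -0.07,"grip": 1},{"wx": 0,"wy": 0,"wz": 0,"dx": 0,"dy": 0,"dz": -0.12,"grip": 1},{"wx": 0,"wy": 0,"wz": 0,"dx": 0,"dy": 0,"dz": -0.16,"grip": 1},{"wx": 0,"wy": 0,"wz": 0,"dx": 0,"dy": 0,"dz": -0.16,"grip": 1},{"wx": 0,"wy": 0,"wz": 0,"dx": 0,"dy": 0,"dz": -0.16,"grip": 1}]'

```text
time: 22.98
tcp_pos: [0.4795, -0.2644, 0.3967]
ee_rot: [[-1.0, 0.001, -0.001], [0.001, 1.0, 0.001], [0.001, 0.001, -1.0]]
force: [-0.5, -0.2, -0.2]
width: 0.0918
```

Run:
```python
from h import *
f=grab('wrist','w11.png')
im=f['color'];hsv=cv2.cvtColor(im,cv2.COLOR_RGB2HSV)
m=((((hsv[...,0]<8)|(hsv[...,0]>172))&(hsv[...,1]>150)&(hsv[...,2]>120))).astype(np.uint8)
cs,_=cv2.findContours(m,cv2.RETR_LIST,cv2.CHAIN_APPROX_NONE)
for c in cs:
    if len(c)>80:
        e=cv2.fitEllipse(c);print(cv2.boundingRect(c),np.round(e[0],1),np.round(e[1],1),[onz(f,*e[0],z).round(4) for z in (.013,.068)])
print(delta([.47,.36,.40]))
```

```text
(220, 135, 66, 46) [252.5 168.5] [61.2 62.9] [array([ 0.4778, -0.2644,  0.013 ]), array([ 0.4658, -0.2643,  0.068 ])]
(215, 131, 76, 79) [252.5 169.4] [74.  77.6] [array([ 0.4789, -0.2644,  0.013 ]), array([ 0.4667, -0.2643,  0.068 ])]
{'d': array([ 0.0098,  0.6242, -0.0028]), 'q6': np.float64(-2.29), 't': 23.025}
```

View pics/w11.png

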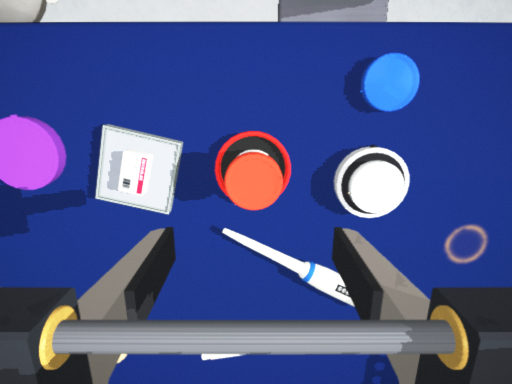

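Call:
play_rows --deltas '[{"wx": 0,"wy": 0,"wz": 0,"dx": 0.01,"dy": 0.055,"dz": 0,"grip": 1},{"wx": 0,"wy": 0,"wz": 0,"dx": 0.01,"dy": 0.115,"dz": 0,"grip": 1},{"wx": 0,"wy": 0,"wz": 0,"dx": 0.01,"dy": 0.175,"dz": 0,"grip": 1},{"wx": 0,"wy": 0,"wz": 0,"dx": 0.01,"dy": 0.235,"dz": 0,"grip": 1},{"wx": 0,"wy": 0,"wz": 0,"dx": 0.01,"dy": 0.295,"dz": 0,"grip": 1},{"wx": 0,"wy": 0,"wz": 0,"dx": 0.01,"dy": 0.355,"dz": 0,"grip": 1},{"wx": 0,"wy": 0,"wz": 0,"dx": 0.01,"dy": 0.415,"dz": 0,"grip": 1},{"wx": 0,"wy": 0,"wz": 0,"dx": 0.01,"dy": 0.475,"dz": 0,"grip": 1},{"wx": 0,"wy": 0,"wz": 0,"dx": 0.01,"dy": 0.535,"dz": 0,"grip": 1},{"wx": 0,"wy": 0,"wz": 0,"dx": 0.01,"dy": 0.595,"dz": 0,"grip": 1},{"wx": 0,"wy": 0,"wz": 0,"dx": 0.01,"dy": 0.64,"dz": 0,"grip": 1},{"wx": 0,"wy": 0,"wz": 0,"dx": 0.01,"dy": 0.661,"dz": 0,"grip": 1}]'

```text
time: 24.52
tcp_pos: [0.4692, 0.3986, 0.3951]
ee_rot: [[-1.0, -0.002, -0.004], [-0.002, 1.0, -0.002], [0.004, -0.002, -1.0]]
force: [0.2, -1.0, 0.0]
width: 0.0916
```

Call:
play_rows --deltas '[{"wx": 0,"wy": 0,"wz": 0,"dx": 0,"dy": 0,"dz": 0.02,"grip": 1},{"wx": 0,"wy": 0,"wz": 0,"dx": 0,"dy": 0,"dz": 0.02,"grip": 1},{"wx": 0,"wy": 0,"wz": 0,"dx": 0,"dy": 0,"dz": 0.02,"grip": 1}]'

```text
time: 24.9
tcp_pos: [0.4703, 0.3953, 0.3768]
ee_rot: [[-1.0, 0.002, -0.001], [0.002, 1.0, -0.001], [0.001, -0.001, -1.0]]
force: [0.7, 0.5, 0.4]
width: 0.092
```

Run:
```python
from h import *
f=grab('wrist','w12.png')
im=f['color'];hsv=cv2.cvtColor(im,cv2.COLOR_RGB2HSV)
b=((im[...,0]>150)&(im[...,2]>120)).astype(np.uint8)
cs,_=cv2.findContours(b,cv2.RETR_EXTERNAL,cv2.CHAIN_APPROX_NONE)
for c in cs:
    if len(c)>80:
        e=cv2.fitEllipse(c);print(cv2.boundingRect(c),np.round(e[0],1),np.round(e[1],1),onz(f,*e[0],.078).round(4))
print(delta([.47,.3967,.258],np.pi/2))
```

```text
(108, 372, 37, 12) [126. 379.] [10.1 40.8] [0.6863 0.2547 0.078 ]
(329, 364, 70, 20) [369.4 375.2] [18.8 75.7] [0.6813 0.5223 0.078 ]
(282, 354, 106, 30) [321.4 367.1] [ 28.3 115. ] [0.6699 0.4689 0.078 ]
(388, 260, 108, 39) [437.5 277. ] [31.6 95.1] [0.5595 0.5769 0.078 ]
(281, 253, 79, 67) [317.3 292.9] [69.8 76. ] [0.5771 0.4593 0.078 ]
(172, 242, 61, 62) [202.1 272.4] [57.9 61.8] [0.5538 0.3452 0.078 ]
(221, 153, 66, 68) [253.4 187.5] [64.3 65.9] [0.4675 0.3956 0.078 ]
(0, 119, 61, 77) [ 26.  157.7] [63.2 80.3] [0.4398 0.195  0.078 ]
(189, 0, 323, 28) [351.3  13. ] [ 27.6 558.2] [0.3265 0.4723 0.078 ]
(0, 0, 79, 29) [37.3 13.9] [31.1 97.8] [0.3261 0.2268 0.078 ]
{'d': array([0.0005, 0.0012, 0.1196]), 'wz': (np.float64(-0.002), 'alt', np.float64(3.139)), 'q6': np.float64(-1.07), 't': 24.95}
```

View pics/w12.png

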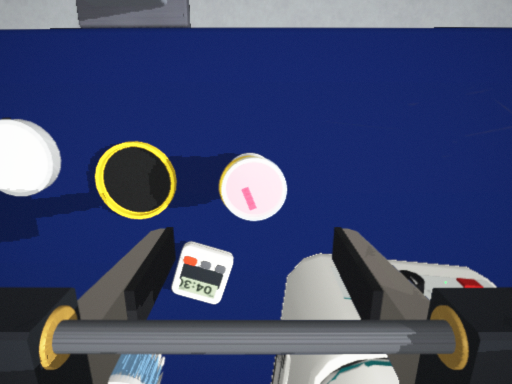

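Run:
```python
from h import *
f=grab('wrist');
for z in (0,.1,.2):print(onz(f,290,270,z),onz(f,320,253,z))
print(delta([.469,.396,.2575],np.pi/2))
```

```text
[0.59774855 0.4415683  0.        ] [0.57426848 0.47779948 0.        ]
[0.53948175 0.42892191 0.1       ] [0.52256086 0.45503188 0.1       ]
[0.48121495 0.41627552 0.2       ] [0.47085324 0.43226427 0.2       ]
{'d': array([0.0016, 0.0003, 0.1205]), 'wz': (np.float64(-0.002), 'alt', np.float64(3.14)), 'q6': np.float64(-1.07), 't': 25.0}
```

Run:
```python
from h import *
f=grab('scene','sc13.png')
for p in [(118,287),(68,319),(40,292),(95,240),(80,300)]: print(p,[onz(f,*p,z).round(3) for z in (0,.1,.15)])
c=cv2.cvtColor(f['color'],cv2.COLOR_RGB2BGR)[150:340,0:250]
cv2.imwrite('pics/sc13.png',cv2.resize(c,None,fx=3,fy=3))
```

```text
(118, 287) [array([0.584, 0.46 , 0.   ]), array([0.52 , 0.468, 0.1  ]), array([0.487, 0.473, 0.15 ])]
(68, 319) [array([0.597, 0.632, 0.   ]), array([0.531, 0.624, 0.1  ]), array([0.498, 0.62 , 0.15 ])]
(40, 292) [array([0.743, 0.658, 0.   ]), array([0.663, 0.648, 0.1  ]), array([0.624, 0.642, 0.15 ])]
(95, 240) [array([0.798, 0.423, 0.   ]), array([0.714, 0.435, 0.1  ]), array([0.671, 0.441, 0.15 ])]
(80, 300) [array([0.628, 0.573, 0.   ]), array([0.559, 0.571, 0.1  ]), array([0.525, 0.57 , 0.15 ])]
```

View pics/sc13.png

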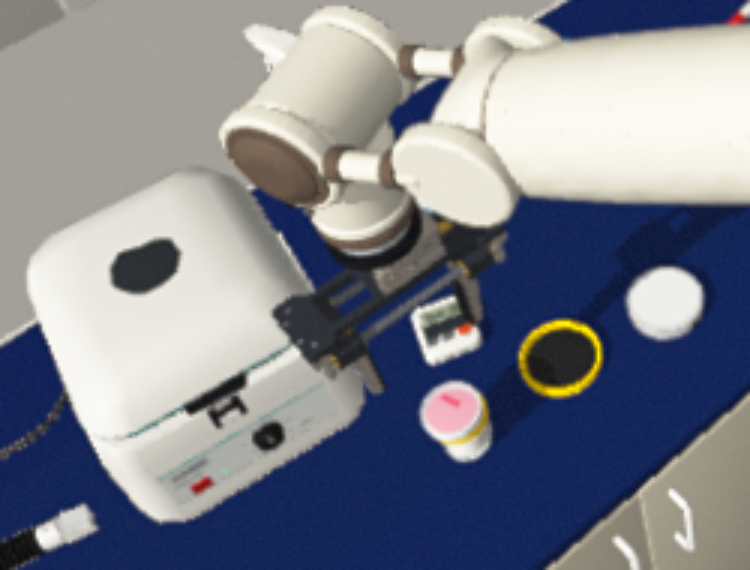

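Call:
play_rows --deltas '[{"wx": 0,"wy": 0,"wz": 0,"dx": 0.0015,"dy": 0,"dz": 0.04,"grip": 1},{"wx": 0,"wy": 0,"wz": 0,"dx": 0.0015,"dy": 0,"dz": 0.08,"grip": 1},{"wx": 0,"wy": 0,"wz": 0,"dx": 0.0015,"dy": 0,"dz": 0.11,"grip": 1},{"wx": 0,"wy": 0,"wz": 0,"dx": 0.0015,"dy": 0,"dz": 0.12,"grip": 1},{"wx": 0,"wy": 0,"wz": 0,"dx": 0.0015,"dy": 0,"dz": 0.1205,"grip": 1},{"wx": 0,"wy": 0,"wz": 0,"dx": 0.0015,"dy": 0,"dz": 0.1205,"grip": 1},{"wx": 0,"wy": 0,"wz": 0,"dx": 0.0015,"dy": 0,"dz": 0.1205,"grip": 0.7},{"wx": 0,"wy": 0,"wz": 0,"dx": 0.0015,"dy": 0,"dz": 0.1205,"grip": 0.55},{"wx": 0,"wy": 0,"wz": 0,"dx": 0.0015,"dy": 0,"dz": 0.1205,"grip": 0.5},{"wx": 0,"wy": 0,"wz": 0,"dx": 0.0015,"dy": 0,"dz": 0.1205,"grip": 0.5},{"wx": 0,"wy": 0,"wz": 0,"dx": 0.0015,"dy": 0,"dz": 0.1205,"grip": 0.5},{"wx": 0,"wy": 0,"wz": 0,"dx": 0.0015,"dy": 0,"dz": 0.1205,"grip": 0.5}]' --newtons 8

```text
time: 26.55
tcp_pos: [0.4688, 0.3965, 0.2573]
ee_rot: [[-1.0, 0.001, 0.0], [0.001, 1.0, -0.0], [-0.0, -0.0, -1.0]]
force: [-0.4, -0.6, 1.1]
width: 0.0579
```

Call:
play_rows --deltas '[{"wx": 0,"wy": 0,"wz": 0,"dx": 0,"dy": 0,"dz": -0.008,"grip": 0.5},{"wx": 0,"wy": 0,"wz": 0,"dx": 0,"dy": 0,"dz": -0.03,"grip": 0.5},{"wx": 0,"wy": 0,"wz": 0,"dx": 0,"dy": 0,"dz": -0.06,"grip": 0.5},{"wx": 0,"wy": 0,"wz": 0,"dx": 0.004,"dy": -0.05,"dz": -0.06,"grip": 0.5},{"wx": 0,"wy": 0,"wz": 0,"dx": 0.008,"dy": -0.1,"dz": -0.06,"grip": 0.5},{"wx": 0,"wy": 0,"wz": 0,"dx": 0.012,"dy": -0.15,"dz": -0.06,"grip": 0.5},{"wx": 0,"wy": 0,"wz": 0,"dx": 0.016,"dy": -0.2,"dz": -0.06,"grip": 0.5},{"wx": 0,"wy": 0,"wz": 0,"dx": 0.018,"dy": -0.24,"dz": -0.06,"grip": 0.5},{"wx": 0,"wy": 0,"wz": 0,"dx": 0.018,"dy": -0.259,"dz": -0.06,"grip": 0.5},{"wx": 0,"wy": 0,"wz": 0,"dx": 0.018,"dy": -0.259,"dz": -0.06,"grip": 0.5},{"wx": 0,"wy": 0,"wz": 0,"dx": 0.018,"dy": -0.259,"dz": -0.06,"grip": 0.5}]'

```text
time: 27.92
tcp_pos: [0.4505, 0.138, 0.3174]
ee_rot: [[-1.0, 0.001, 0.0], [0.001, 1.0, 0.0], [-0.0, 0.0, -1.0]]
force: [-0.9, -0.2, -1.3]
width: 0.0575
```

Run:
```python
from h import *
f=grab('wrist','w14.png')
print(ctrl.read_state()['tcp_pos'])
```

```text
[0.45050256 0.138235   0.31739236]
```

View pics/w14.png

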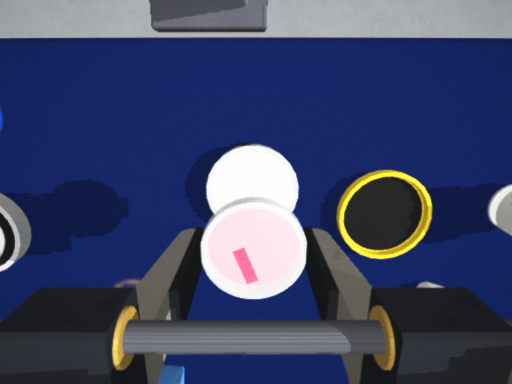

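Run:
```python
from h import *
f=grab('wrist');print(onz(f,252.5,189.5,.018),onz(f,253.7,248.5,.138))
```

```text
[0.45024737 0.1381448  0.018     ] [0.44908255 0.13908572 0.138     ]
```

Call:
play_rows --deltas '[{"wx": 0,"wy": 0,"wz": 0,"dx": 0,"dy": 0,"dz": 0.03,"grip": 0.5},{"wx": 0,"wy": 0,"wz": 0,"dx": 0,"dy": 0,"dz": 0.06,"grip": 0.5},{"wx": 0,"wy": 0,"wz": 0,"dx": 0,"dy": 0,"dz": 0.085,"grip": 0.5},{"wx": 0,"wy": 0,"wz": 0,"dx": 0,"dy": 0,"dz": 0.095,"grip": 0.5},{"wx": 0,"wy": 0,"wz": 0,"dx": 0,"dy": 0,"dz": 0.101,"grip": 0.5},{"wx": 0,"wy": 0,"wz": 0,"dx": 0,"dy": 0,"dz": 0.103,"grip": 0.5},{"wx": 0,"wy": 0,"wz": 0,"dx": 0,"dy": 0,"dz": 0.104,"grip": 0.5},{"wx": 0,"wy": 0,"wz": 0,"dx": 0,"dy": 0,"dz": 0.104,"grip": 0.5},{"wx": 0,"wy": 0,"wz": 0,"dx": 0,"dy": 0,"dz": 0.104,"grip": 0.5}]'

```text
time: 29.15
tcp_pos: [0.4506, 0.1375, 0.2136]
ee_rot: [[-1.0, 0.001, 0.001], [0.001, 1.0, 0.0], [-0.001, 0.0, -1.0]]
force: [0.3, -0.1, -0.9]
width: 0.0578
```

Call:
play_rows --deltas '[{"wx": 0,"wy": 0,"wz": 0,"dx": 0,"dy": 0,"dz": 0.001,"grip": 0.5},{"wx": 0,"wy": 0,"wz": 0,"dx": 0,"dy": 0,"dz": 0.001,"grip": 0.5},{"wx": 0,"wy": 0,"wz": 0,"dx": 0,"dy": 0,"dz": 0.001,"grip": 0.66},{"wx": 0,"wy": 0,"wz": 0,"dx": 0,"dy": 0,"dz": 0.001,"grip": 0.75},{"wx": 0,"wy": 0,"wz": 0,"dx": 0,"dy": 0,"dz": 0.001,"grip": 0.85},{"wx": 0,"wy": 0,"wz": 0,"dx": 0,"dy": 0,"dz": 0.001,"grip": 0.85},{"wx": 0,"wy": 0,"wz": 0,"dx": 0,"dy": 0,"dz": -0.02,"grip": 0.85},{"wx": 0,"wy": 0,"wz": 0,"dx": 0,"dy": 0,"dz": -0.07,"grip": 1},{"wx": 0,"wy": 0,"wz": 0,"dx": 0,"dy": 0.02,"dz": -0.13,"grip": 1},{"wx": 0,"wy": 0,"wz": 0,"dx": -0.01,"dy": 0.07,"dz": -0.16,"grip": 1},{"wx": 0,"wy": 0,"wz": 0,"dx": -0.015,"dy": 0.12,"dz": -0.16,"grip": 1},{"wx": 0,"wy": 0,"wz": 0,"dx": -0.02,"dy": 0.17,"dz": -0.16,"grip": 1}]'

```text
time: 30.65
tcp_pos: [0.4707, 0.3091, 0.374]
ee_rot: [[-1.0, 0.001, 0.002], [0.001, 1.0, 0.0], [-0.002, 0.0, -1.0]]
force: [0.2, -0.8, 0.3]
width: 0.0919
```

Call:
play_rows --deltas '[{"wx": 0,"wy": 0,"wz": 0,"dx": 0,"dy": 0.02,"dz": 0,"grip": 1},{"wx": 0,"wy": 0,"wz": 0,"dx": 0,"dy": 0.02,"dz": 0,"grip": 1},{"wx": 0,"wy": 0,"wz": 0,"dx": 0,"dy": 0.02,"dz": 0,"grip": 1}]'

```text
time: 31.02
tcp_pos: [0.4707, 0.3263, 0.3729]
ee_rot: [[-1.0, 0.002, -0.001], [0.002, 1.0, -0.001], [0.001, -0.001, -1.0]]
force: [0.5, -0.4, -0.5]
width: 0.0921
```

Run:
```python
from h import *
f=grab('wrist','w15.png')
im=f['color'];hsv=cv2.cvtColor(im,cv2.COLOR_RGB2HSV)
ye=((hsv[...,0]>20)&(hsv[...,0]<36)&(hsv[...,1]>140)&(hsv[...,2]>100)).astype(np.uint8)
cs,_=cv2.findContours(ye,cv2.RETR_LIST,cv2.CHAIN_APPROX_NONE)
for c in cs:
    if len(c)>80:
        e=cv2.fitEllipse(c);print(cv2.boundingRect(c),np.round(e[0],1),np.round(e[1],1),[onz(f,*e[0],z).round(4) for z in (.013,.063)])
print(ctrl.read_state()['tcp_pos'])
```

```text
(39, 307, 35, 60) [ 55.9 334.7] [24.5 54.4] [array([0.681 , 0.0732, 0.013 ]), array([0.6381, 0.1105, 0.063 ])]
(291, 156, 63, 61) [321.6 186. ] [60.2 62. ] [array([0.4839, 0.4015, 0.013 ]), array([0.47  , 0.3905, 0.063 ])]
(163, 146, 69, 67) [197.1 179.1] [65.2 69.3] [array([0.4758, 0.2652, 0.013 ]), array([0.4631, 0.2743, 0.063 ])]
(156, 141, 81, 79) [196.2 179.8] [77.1 80.5] [array([0.4766, 0.2641, 0.013 ]), array([0.4638, 0.2734, 0.063 ])]
[0.47079826 0.32618677 0.37308373]
```

View pics/w15.png

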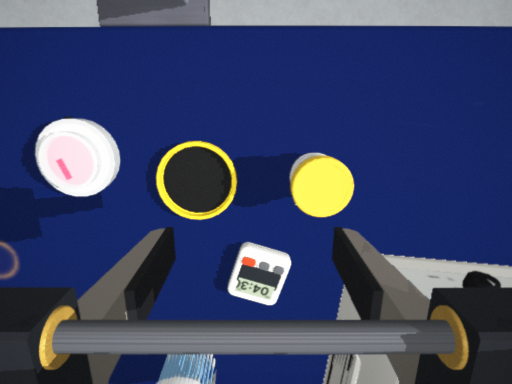

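Call:
play_rows --deltas '[{"wx": 0,"wy": 0,"wz": 0,"dx": 0.001,"dy": 0.05,"dz": 0.0,"grip": 1},{"wx": 0,"wy": 0,"wz": 0,"dx": 0.001,"dy": 0.0645,"dz": 0.03,"grip": 1},{"wx": 0,"wy": 0,"wz": 0,"dx": 0.001,"dy": 0.0645,"dz": 0.07,"grip": 1},{"wx": 0,"wy": 0,"wz": 0,"dx": 0.001,"dy": 0.0645,"dz": 0.11,"grip": 1},{"wx": 0,"wy": 0,"wz": 0,"dx": 0.001,"dy": 0.0645,"dz": 0.135,"grip": 1},{"wx": 0,"wy": 0,"wz": 0,"dx": 0.001,"dy": 0.0645,"dz": 0.141,"grip": 1},{"wx": 0,"wy": 0,"wz": 0,"dx": 0.001,"dy": 0.0645,"dz": 0.141,"grip": 0.7},{"wx": 0,"wy": 0,"wz": 0,"dx": 0.001,"dy": 0.0645,"dz": 0.141,"grip": 0.55},{"wx": 0,"wy": 0,"wz": 0,"dx": 0.001,"dy": 0.0645,"dz": 0.141,"grip": 0.5},{"wx": 0,"wy": 0,"wz": 0,"dx": 0.001,"dy": 0.0645,"dz": 0.141,"grip": 0.5},{"wx": 0,"wy": 0,"wz": 0,"dx": 0.001,"dy": 0.0645,"dz": 0.141,"grip": 0.5},{"wx": 0,"wy": 0,"wz": 0,"dx": 0.001,"dy": 0.0645,"dz": 0.141,"grip": 0.5}]' --newtons 12

```text
time: 32.58
tcp_pos: [0.4701, 0.3921, 0.233]
ee_rot: [[-1.0, 0.001, 0.001], [0.001, 1.0, 0.0], [-0.001, 0.0, -1.0]]
force: [-0.8, -2.5, 5.9]
width: 0.0567
```

Call:
play_rows --deltas '[{"wx": 0,"wy": 0,"wz": 0,"dx": 0,"dy": 0,"dz": -0.01,"grip": 0.5},{"wx": 0,"wy": 0,"wz": 0,"dx": 0,"dy": 0,"dz": -0.04,"grip": 0.5},{"wx": 0,"wy": 0,"wz": 0,"dx": 0,"dy": -0.02,"dz": -0.07,"grip": 0.5},{"wx": 0,"wy": 0,"wz": 0,"dx": -0.003,"dy": -0.06,"dz": -0.08,"grip": 0.5},{"wx": 0,"wy": 0,"wz": 0,"dx": -0.006,"dy": -0.105,"dz": -0.08,"grip": 0.5},{"wx": 0,"wy": 0,"wz": 0,"dx": -0.0065,"dy": -0.126,"dz": -0.08,"grip": 0.5},{"wx": 0,"wy": 0,"wz": 0,"dx": -0.0065,"dy": -0.126,"dz": -0.08,"grip": 0.5},{"wx": 0,"wy": 0,"wz": 0,"dx": -0.0065,"dy": -0.126,"dz": -0.08,"grip": 0.5}]'

```text
time: 33.58
tcp_pos: [0.476, 0.2666, 0.3123]
ee_rot: [[-1.0, 0.001, -0.0], [0.001, 1.0, 0.001], [0.0, 0.001, -1.0]]
force: [0.2, -0.1, -0.3]
width: 0.0566
```

Run:
```python
from h import *
f=grab('wrist','w16.png');t=ctrl.read_state()['tcp_pos'];print(t)
print(delta([.4765,.265,.239]))
```

```text
[0.47594761 0.26676684 0.31219755]
{'d': array([-0.0006, -0.0018,  0.0732]), 'q6': np.float64(-1.28), 't': 33.625}
```

View pics/w16.png

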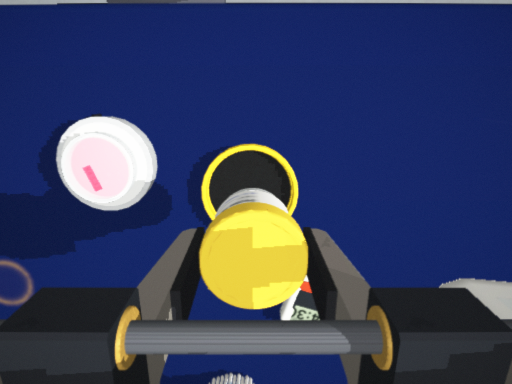

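Call:
play_rows --deltas '[{"wx": 0,"wy": 0,"wz": 0,"dx": -0.0015,"dy": -0.002,"dz": 0.03,"grip": 0.5},{"wx": 0,"wy": 0,"wz": 0,"dx": -0.0015,"dy": -0.002,"dz": 0.055,"grip": 0.5},{"wx": 0,"wy": 0,"wz": 0,"dx": -0.0015,"dy": -0.002,"dz": 0.065,"grip": 0.5},{"wx": 0,"wy": 0,"wz": 0,"dx": -0.0015,"dy": -0.002,"dz": 0.07,"grip": 0.5},{"wx": 0,"wy": 0,"wz": 0,"dx": -0.0015,"dy": -0.002,"dz": 0.0725,"grip": 0.5},{"wx": 0,"wy": 0,"wz": 0,"dx": -0.0015,"dy": -0.002,"dz": 0.0735,"grip": 0.5},{"wx": 0,"wy": 0,"wz": 0,"dx": -0.0015,"dy": -0.002,"dz": 0.0745,"grip": 0.5},{"wx": 0,"wy": 0,"wz": 0,"dx": -0.0015,"dy": -0.002,"dz": 0.0745,"grip": 0.5},{"wx": 0,"wy": 0,"wz": 0,"dx": -0.0015,"dy": -0.002,"dz": 0.0745,"grip": 0.5}]'

```text
time: 34.75
tcp_pos: [0.4778, 0.264, 0.2381]
ee_rot: [[-1.0, 0.001, 0.001], [0.001, 1.0, 0.0], [-0.001, 0.0, -1.0]]
force: [0.5, -0.2, 0.9]
width: 0.0567
```

Nearly touching; 0.5 mm more, then release and rise to a point where the wrist camera sees the area.

Call:
play_rows --deltas '[{"wx": 0,"wy": 0,"wz": 0,"dx": 0,"dy": 0,"dz": 0.0006,"grip": 0.5},{"wx": 0,"wy": 0,"wz": 0,"dx": 0,"dy": 0,"dz": 0.0006,"grip": 0.5},{"wx": 0,"wy": 0,"wz": 0,"dx": 0,"dy": 0,"dz": 0.0006,"grip": 0.64},{"wx": 0,"wy": 0,"wz": 0,"dx": 0,"dy": 0,"dz": 0.0006,"grip": 0.75},{"wx": 0,"wy": 0,"wz": 0,"dx": 0,"dy": 0,"dz": 0.0006,"grip": 0.9},{"wx": 0,"wy": 0,"wz": 0,"dx": 0,"dy": 0,"dz": 0.0006,"grip": 0.9},{"wx": 0,"wy": 0,"wz": 0,"dx": 0,"dy": 0,"dz": -0.02,"grip": 0.9},{"wx": 0,"wy": 0,"wz": 0,"dx": 0,"dy": 0,"dz": -0.07,"grip": 1},{"wx": 0,"wy": 0,"wz": 0,"dx": 0,"dy": 0,"dz": -0.12,"grip": 1},{"wx": 0,"wy": 0,"wz": 0,"dx": 0,"dy": -0.02,"dz": -0.15,"grip": 1},{"wx": 0,"wy": 0,"wz": 0,"dx": 0,"dy": -0.06,"dz": -0.15,"grip": 1},{"wx": 0,"wy": 0,"wz": 0,"dx": 0,"dy": -0.06,"dz": -0.15,"grip": 1}]'

```text
time: 36.25
tcp_pos: [0.4777, 0.2024, 0.3881]
ee_rot: [[-1.0, 0.004, 0.001], [0.004, 1.0, -0.0], [-0.001, -0.0, -1.0]]
force: [0.6, 0.7, 0.1]
width: 0.0918
```

Call:
play_rows --deltas '[{"wx": 0,"wy": 0,"wz": 0,"dx": 0,"dy": 0,"dz": 0,"grip": 1},{"wx": 0,"wy": 0,"wz": 0,"dx": 0,"dy": 0,"dz": 0,"grip": 1}]'

```text
time: 36.5
tcp_pos: [0.4774, 0.2046, 0.3873]
ee_rot: [[-1.0, -0.0, -0.001], [-0.0, 1.0, 0.0], [0.001, 0.0, -1.0]]
force: [0.7, 0.4, -0.2]
width: 0.0923
```

Run:
```python
from h import *
f=grab('wrist','w17.png')
c=cv2.cvtColor(f['color'],cv2.COLOR_RGB2BGR)[100:240,80:380]
cv2.imwrite('pics/w17b.png',cv2.resize(c,None,fx=2.6,fy=2.6,interpolation=cv2.INTER_CUBIC))
f=grab('side');c=cv2.cvtColor(f['color'],cv2.COLOR_RGB2BGR)[120:330,170:330]
cv2.imwrite('pics/s17.png',cv2.resize(c,None,fx=2.85,fy=2.85,interpolation=cv2.INTER_CUBIC))
```

```text
(no output)
```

View pics/w17b.png

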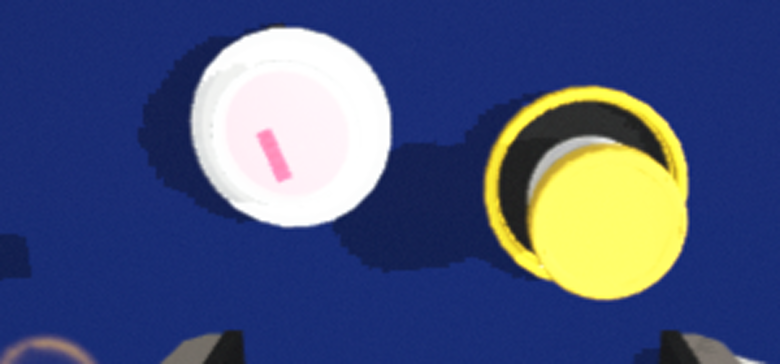

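View pics/s17.png

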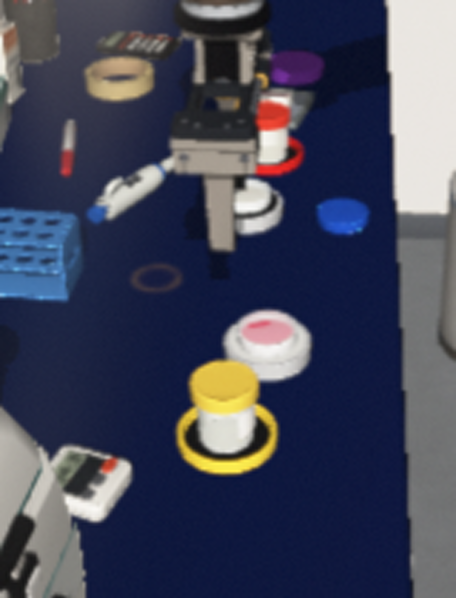

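Run:
```python
from h import *
f=grab('wrist');s=ctrl.read_state()
P=lambda u,v,z:onz(f,u,v,z).round(4)
print('ylid',P(313.8,185.4,.068),'yh',P(305.4,170.4,.013))
print('pink',P(190,148.8,.033),'plate',P(192.3,148.8,.018))
f=dict(f);f['origin']=np.array(f['origin'])+np.array([.4795,-.2644,.3967])-s['tcp_pos']
print('redlid',P(253.5,180.5,.068),'rh',P(252.8,168.5,.013),'pale',P(377,186,.033),'black',P(372,182,.018))
print('box',P(136,173,.029),'tray',P(139.5,169,.015))
```

```text
ylid [0.4786 0.2636 0.068 ] yh [0.4761 0.2639 0.013 ]
pink [0.4486 0.139  0.033 ] plate [0.4509 0.1385 0.018 ]
redlid [ 0.4781 -0.2636  0.068 ] rh [ 0.478  -0.2644  0.013 ] pale [ 0.4935 -0.1264  0.033 ] black [ 0.4928 -0.1267  0.018 ]
box [ 0.4796 -0.3941  0.029 ] tray [ 0.4782 -0.3948  0.015 ]
```

Run:
```python
from h import *
print(ctrl.sign_off(),ctrl.read_state()['time'])
```

```text
the job is handed in; nothing more can be done
the job is handed in; nothing more can be done
```

I took both stacks apart and set out all five items, then handed the job in at about 37 s of the 144 s. The hand-in reports no verdict, so the result rests on my own checks.

**Final camera checks:** these come from pixels I picked by eye in wrist camera images. For the box, the pale dish and the red cup, the last wrist picture dates from about 23 s, before the yellow stack was moved. Later side views still showed the pale dish and red cup in place.

| Item | Place | Offset from the middle |
|---|---|---|
| red cup | red holder | about 1 mm |
| yellow cup | yellow holder | about 2.5 mm |
| pink dish | white plate | about 2.5 mm |
| pale dish | black plate | about 1 mm |
| cover-glass box | grey tray | about 1.5 mm |

- **Upright and flat:** everything looks upright and flat in the side and wrist views, but I did not measure tilt or heights.
- **Gentleness:** each item was lowered to contact or within about a millimetre of it before release. Nothing was dropped or toppled.
- **Left alone:** I never reached for the timer, the pipette, the blue dish or the purple plate. They looked unmoved in the pictures; I did not measure this.
- **Disagreement:** my first reading of the tray and red holder from the side camera was 7–20 mm off from the wrist camera. I picked the tray corners again in enlarged crops and the two cameras then agreed to about 3 mm. The side reading of the red holder stayed about 10 mm off, so there I used the wrist camera, which sees it from closer and more steeply.

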